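# Change the die in a glass press

## Task

Change the dies of the little hand press over to the next piece: the round-cavity die waiting on the warming plate goes into the press, the two-cup die from the wooden storage block goes onto the warming plate in its place, and the bar-cavity die now in the press is put away in the storage block. Every die must sit home in its pocket with the cavity up, and at the end the press top must be back on its guide pins, lying flat on the round-cavity die. Put things down on any free bit of bench on the way, but do not shift or upset the beaker and the amber jar.

Things in the scene. Friction and masses are not known exactly. Their poses are not given: they have to be found in the camera images.
- press_bed: fixed bed of the hand press: grey block 104 (x) by 164 (y), 25 mm high. On its y axis, 54 mm either side of the centre, stand two 10 mm steel guide pins with bullet noses, tips at z 76 mm. In it a die pocket centred on the origin: 53 (x) by 71 mm (y) at its floor (3.5 mm play all round), 9 mm deep, walls opening out 4 mm upwards, floor at z 16 mm. Origin: centre, on the bench.
- press_top: loose press top, about 0.35 kg: aluminium plate 32 (x) by 136 (y) by 12 mm with two upright 16 mm bores, 54 mm either side of the centre along y, that drop over the guide pins. On it a wooden grip 24 (x) by 78 mm (y), 16 to 46 mm above the plate's underside. Origin: centre of the underside. Starts on the die in the press. A half turn makes no difference.
- warming_plate: fixed small white warming plate (off), 116 (x) by 156 (y) by 30 mm, black knob on its -x side; on it an aluminium plate 88 by 112 mm, top at z 44 mm, with a die pocket centred on the origin: 53 (x) by 71 mm (y) at its floor (3.5 mm play all round), 9 mm deep, walls opening out 4 mm upwards, floor at z 35 mm. Origin: centre, on the bench.
- storage_block: fixed plain pale wooden block 90 (x) by 114 (y) by 22 mm high with a die pocket centred on the origin: 53 (x) by 71 mm (y) at its floor (3.5 mm play all round), 9 mm deep, walls opening out 4 mm upwards, floor at z 13 mm. Origin: centre, on the bench.
- die_bar: loose brass block 46 (x) by 64 (y) by 30 mm high, about 0.35 kg, same size as the other dies; in its top one long dark groove, 16 by 52 mm, along y. Starts in the press, under the press top (only its long edges show). Origin: centre of its underside, z up. A half turn makes no difference.
- die_round: loose brass block 46 (x) by 64 (y) by 30 mm high, about 0.35 kg, same size as the other dies; in its top one big dark round cup, 32 mm across. Starts on the warming plate. Origin: centre of its underside, z up. A half turn makes no difference.
- die_twin: loose brass block 46 (x) by 64 (y) by 30 mm high, about 0.35 kg, same size as the other dies; in its top two small dark round cups, 18 mm across, one beside the other along y. Starts in the storage block. Origin: centre of its underside, z up. A half turn makes no difference.
- beaker: bystander: clear glass beaker, 69 mm across, 100 mm high, standing loose on the bench. Origin at the centre of its underside.
- jar: bystander: small amber glass jar, 57 mm across, 62 mm high, standing loose on the bench. Origin at the centre of its underside.
- burner: bystander and obstacle: the bench burner, screwed down; takes up x -50 to 50 mm and y -115 to 105 mm about its origin, up to 188 mm high (the barrel slants up towards its -y end). Origin on the bench.
Not all that is in view belongs to the job. What is shaped like the die_round but red or turquoise is not meant.

How it is judged:
By the outcome, as a careful person would: the job done as asked, in the order asked, and still so for the second after the job is handed in, with the robot touching nothing.
It also fails if it takes over 147 s, if anything falls off the work surface, if the arm or the gripper's body presses on something with over 40 N, if the wrist force passes 120 N, or if a joint passes its speed limit or range.

## Robot

A 6-joint arm with a two-finger parallel gripper is mounted at the origin on a cart in front of the work surface, level with it; the furniture and walls round the work are solid. World frame = base frame: x ahead of the robot, y to its left, z up, the work surface at z = 0. Lengths are in m, angles in rad, forces in N, time in s.
With the tool pointing down it reaches from about 0.35 to 0.775 m from the base axis. Payload 7.3 kg.
Tool frame: the origin (TCP) lies on the centre line of the jaws, within the pads' length; the fingertips stand 25 mm ahead of it and the grasp point (between the pads) lies 6 mm ahead of it; z points along the fingers, y is the direction in which the jaws open and shut (so a half turn about z gives the same grasp; the last joint's range is limited). The gripper opens to 92 mm and grips with 3 to 60 N. Pads are 19 mm wide; open, the fingers measure 130 mm over their backs; the gripper's body (75 mm by 190 mm) begins 47 mm behind the grasp point.
Start: joints at [1.17, 0.342, 1.524, -0, 1.275, -0.146], TCP at [0.132, 0.508, 0.252] pointing down, gripper open.
Joint ranges: [-2.53, 2.53], [-0.77, 2.02], [0.04, 2.7], [-1, 4.14], [0.28, 2.66], [-3.11, 3.11]. Speed limits (rad/s): [2.57, 2.57, 3.14, 3.14, 3.14, 3.14].

## Interface

Orientations are given as [roll, pitch, yaw] about the fixed x, y, z axes, in that order (R = Rz(yaw) Ry(pitch) Rx(roll)).
In Python, from cell import telemetry, read_camera, workorder gives the robot as it stands.
- The arm moves only by the shell command python3 -m creep 'ROWS' [FORCE]. ROWS is JSON, one flat list of numbers, 5 for each row, row after row: the opening, from 0 (shut) to 1 (fully open), then the shift along the world's x, y, z in m, then the turn about the world's z in rad. A call has 1 to 12 rows; each row shifts and turns the pose as measured when the row begins; what a row does not reach is not made up. A row lasts 1/8 s, in which the tool goes at most 62.5 mm and 10.7 degrees, less where a joint would pass 70% of its speed; a pose out of reach is approached as far as the arm can. A call is refused whole if a number of a shift passes 0.0625 or a number of a turn 0.188, either way. A call with a gripper value outside its range is refused whole. The fingers move at their own pace and stop on an object; FORCE is the grip in N (left out, the last holds). Time passes only in rows, so rows that do not move let the fingers close. It gives the time, the measured TCP pose, the force and the opening at its end, in the units of the state.
- telemetry.observe(): the state, without advancing time (a new reading comes with each control period).
- read_camera(name): name is "side" or "top" or "wrist"; returns a dict with "image" (384x512x3 uint8, red, green, blue), "fovy" (degrees; the focal length in pixels is half the picture's height over the tangent of half this angle, whatever the lens; pixels are square), "cx", "cy" (the principal point, pixels), "R" (3x3) and "t" (3): a world point X has camera coordinates R X + t. Camera axes: x right, y down, z forward; pixel columns grow to the right and rows downward; lengths in m; the calibration is good to about 2 mm. A picture is of the moment at which its call begins. There is no depth.
- workorder.hand_in(): hands the job in, once; it reports no verdict.
The state is a dict: "time": time; "qpos": joint angles; "qvel": joint speeds; "joint_efforts": joint torques, N m; "tool_pos": TCP position; "tool_rot": TCP orientation; "contact_force": force on the tool from outside, world axes, zero at the start; "torque": the same for the moment, N m; "opening": finger opening in m.
Only numpy, scipy, OpenCV 4.12 (cv2) and the standard library are available. Lean on these libraries where they do the work, as an engineer would, in place of code of your own. Each camera call takes 0.05 s, during which the arm holds its last target.

## Working session

There is one attempt and no reset: what is moved stays moved. The work goes in short steps, Python scripts to look and compute and a shell command to move; the robot and the scene stay as the last step left them, time stands still between calls to the robot, and variables do not carry over. Pictures are saved under pics/ and viewed, and the job is handed in when it is done.

```bash
ls; mkdir -p pics; python3 - <<'E'
from cell import telemetry, read_camera
import cv2
s=telemetry.observe(); print({k:(v if not hasattr(v,'round') else v) for k,v in s.items()})
for n in ["side","top","wrist"]:
    c=read_camera(n); cv2.imwrite(f"pics/{n}0.png",c["image"][:,:,::-1]); print(n,c["fovy"],c["cx"],c["cy"],c["R"],c["t"])
E
```

```text
pics
{'time': 0.0, 'qpos': array([ 1.16995338e+00,  3.42712049e-01,  1.52504033e+00,  2.50862557e-06,
        1.27538764e+00, -1.45999062e-01]), 'qvel': array([-0.00119787,  0.00082962,  0.00025581, -0.00014021, -0.00029703,
       -0.00101481]), 'joint_efforts': array([ 1.46714825e-03, -4.31227648e+01, -2.44226611e+01,  7.17929564e-02,
        5.58107521e-02, -1.08032889e-04]), 'tool_pos': array([0.13217827, 0.50769926, 0.25104234]), 'tool_rot': array([-3.14006210e+00, -2.27484864e-04,  2.88674786e+00]), 'contact_force': array([ 0.10444201, -0.68607168, -0.41410964]), 'torque': array([-0.01836161,  0.02278809, -0.00724283]), 'opening': 0.09193064626493283}
side 52.68500429917727 253.01293652586304 194.53731053724346 [[ 0.95324648 -0.30203971 -0.00965158]
 [-0.13952415 -0.41156285 -0.90063813]
 [ 0.26805625  0.85987676 -0.43446267]] [-0.5665318   0.15089337  0.93221914]
top 43.561625811760756 258.29995055992805 189.04843718335115 [[-0.00915751 -0.99985347 -0.01446275]
 [-0.98572521  0.0114578  -0.16797182]
 [ 0.16811292  0.01271809 -0.9856857 ]] [0.06365644 0.61016728 1.43543993]
wrist 63.150225188787665 255.19706551563675 192.12056172705277 [[ 0.25254777  0.96758359 -0.00126898]
 [ 0.93651432 -0.24410832  0.25169832]
 [ 0.2432294  -0.06475427 -0.96780491]] [-0.5243532  -0.03162045  0.39009354]
```

View pics/top0.png

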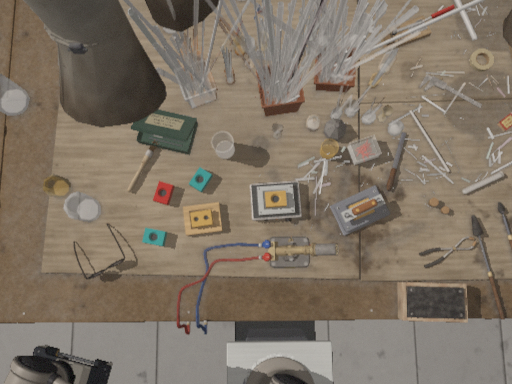

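View pics/side0.png

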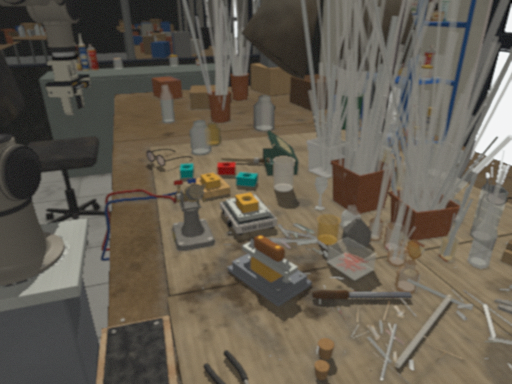

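View pics/wrist0.png

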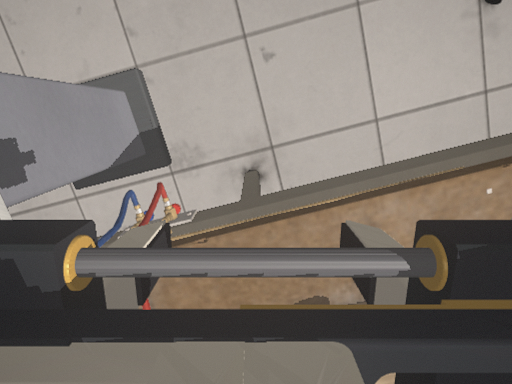

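```bash
cat > h.py <<'E'
import numpy as np, cv2
from cell import telemetry, read_camera
def cam(n):
    c=read_camera(n); c["f"]=192/np.tan(np.radians(c["fovy"])/2); c["R"]=np.array(c["R"]);c["t"]=np.array(c["t"]); return c
def proj(c,X):
    p=c["R"]@np.array(X,float)+c["t"]; return np.array([c["f"]*p[0]/p[2]+c["cx"],c["f"]*p[1]/p[2]+c["cy"]])
def ray(c,uv):
    d=np.array([(uv[0]-c["cx"])/c["f"],(uv[1]-c["cy"])/c["f"],1.]); return -c["R"].T@c["t"], c["R"].T@d
def onz(c,uv,z):
    o,d=ray(c,uv); return o+d*(z-o[2])/d[2]
def crop(c,name,x0,y0,x1,y1,s):
    cv2.imwrite(f"pics/{name}.png",cv2.resize(c["image"][y0:y1,x0:x1,::-1],None,fx=s,fy=s,interpolation=cv2.INTER_CUBIC))
def st():
    s=telemetry.observe(); print("t",s["time"].__round__(2) if isinstance(s["time"],float) else s["time"],"pos",np.round(s["tool_pos"],4),"rot",np.round(s["tool_rot"],3),"F",np.round(s["contact_force"],1),"T",np.round(s["torque"],2),"op",round(s["opening"],4),"q",np.round(s["qpos"],2)); return s
E
python3 - <<'E'
from h import *
c=cam("top"); crop(c,"topA",140,120,340,270,4); crop(c,"topB",240,120,440,270,4)
for uv,z in [((202,217),.043),((275,200),.065),((362,209),.092),((223,138),.1),((330,150),.062),((290,252),0),((300,160),0),((330,250),0)]: print(uv,onz(c,uv,z).round(3))
c=cam("side"); crop(c,"sideA",140,120,390,307,3.2)
E
```

```text
(202, 217) [0.527 0.232 0.043]
(275, 200) [0.574 0.006 0.065]
(362, 209) [ 0.54  -0.252  0.092]
(223, 138) [0.762 0.163 0.1  ]
(330, 150) [ 0.73  -0.167  0.062]
(290, 252) [ 0.418 -0.039  0.   ]
(300, 160) [ 0.713 -0.078  0.   ]
(330, 250) [ 0.423 -0.165  0.   ]
```

View pics/topA.png

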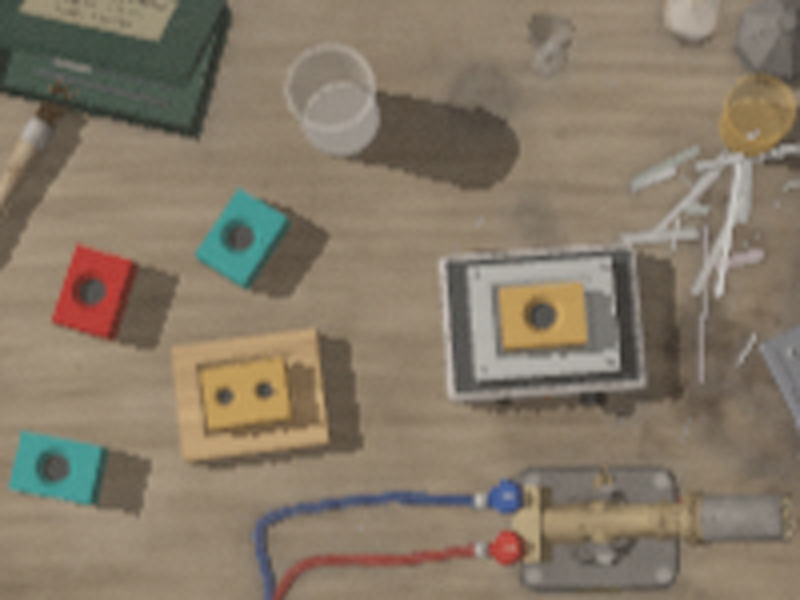

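View pics/topB.png

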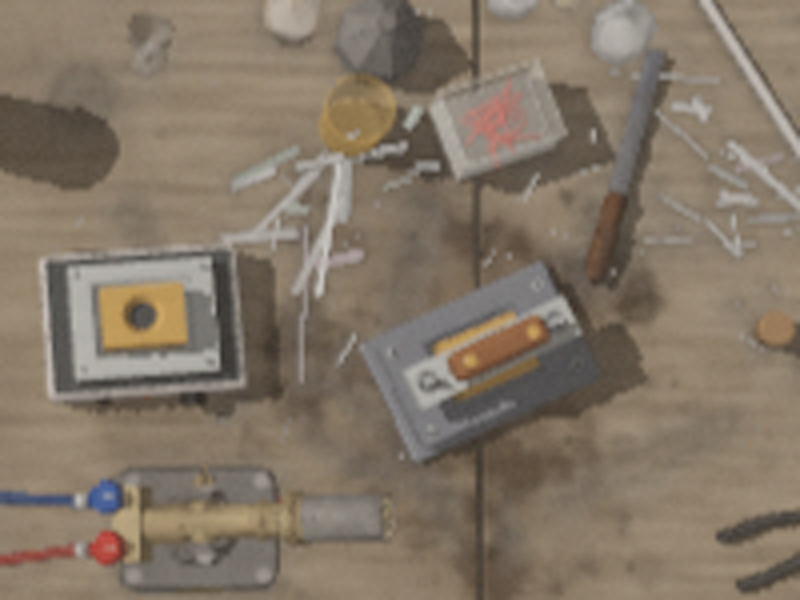

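View pics/sideA.png

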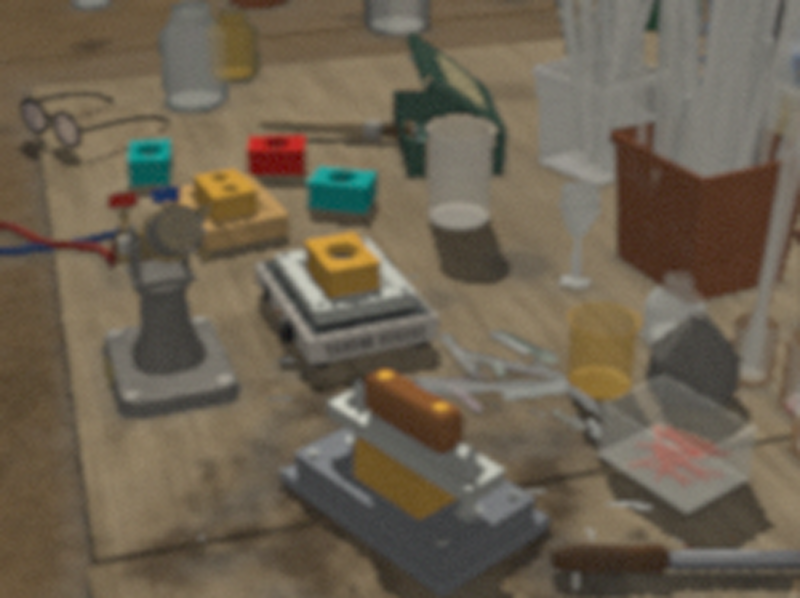

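```bash
cat > m.py <<'E'
from h import *
def mask_rects(c,lo,hi,z,amin=60,show=True):
    hsv=cv2.cvtColor(c["image"],cv2.COLOR_RGB2HSV)
    m=cv2.inRange(hsv,np.array(lo),np.array(hi)); out=[]
    m=cv2.morphologyEx(m,cv2.MORPH_CLOSE,np.ones((5,5),np.uint8))
    for k in cv2.findContours(m,cv2.RETR_EXTERNAL,cv2.CHAIN_APPROX_NONE)[0]:
        if cv2.contourArea(k)<amin: continue
        px=k[:,0,:].astype(float)
        out.append(px)
    return out
def rect(c,px,z):
    P=np.array([onz(c,p,z)[:2] for p in px])
    (cx,cy),(w,h),a=cv2.minAreaRect((P*1000).astype(np.float32))
    B=cv2.boxPoints(((cx,cy),(w,h),a)); e=[B[1]-B[0],B[2]-B[1]]
    L=max(e,key=np.linalg.norm); ang=np.degrees(np.arctan2(L[1],L[0]))-90 # yaw: long axis = y
    ang=(ang+90)%180-90
    return np.round([cx,cy],1),np.round([min(w,h),max(w,h)],1),round(ang,1)
E
python3 - <<'E'
from m import *
c=cam("top")
for (x,y) in [(202,217),(275,199),(375,200),(362,209),(380,202)]:
    print((x,y),cv2.cvtColor(c["image"][y:y+1,x:x+1],cv2.COLOR_RGB2HSV)[0,0],c["image"][y,x])
for px in mask_rects(c,(12,110,110),(28,255,255),0):
    print(px.mean(0).round(),len(px),[ (z,)+rect(c,px,z) for z in (.043,.065,.046)])
print('grip')
for px in mask_rects(c,(5,120,60),(14,255,200),0): print(px.mean(0).round(),rect(c,px,.09))
E
```

```text
(202, 217) [ 19 130 188] [188 153  92]
(275, 199) [30 21 85] [85 85 78]
(375, 200) [ 13 122 109] [109  79  57]
(362, 209) [ 12 131 140] [140  97  68]
(380, 202) [36 14 94] [93 94 89]
[202. 219.] 76 [(0.043, array([523.1, 232.3]), array([53.2, 74.6]), np.float32(7.5)), (0.065, array([520.6, 229.4]), array([52.4, 73.5]), np.float32(7.5)), (0.046, array([522.7, 231.9]), array([53.1, 74.4]), np.float32(7.5))]
[363. 207.] 71 [(0.043, array([ 551.8, -266.7]), array([45. , 81.7]), np.float32(22.4)), (0.065, array([ 548.9, -262.1]), array([44.4, 80.5]), np.float32(22.4)), (0.046, array([ 551.4, -266.1]), array([44.9, 81.6]), np.float32(22.4))]
[275. 199.] 66 [(0.043, array([581.2,   4.9]), array([46.6, 63.5]), np.float32(4.1)), (0.065, array([577.9,   5.4]), array([45.9, 62.6]), np.float32(4.1)), (0.046, array([580.7,   4.9]), array([46.5, 63.4]), np.float32(4.1))]
[ 53. 185.] 91 [(0.043, array([631.3, 694.4]), array([46.4, 80.5]), np.float32(-14.5)), (0.065, array([627.2, 684.6]), array([45.7, 79.3]), np.float32(-14.5)), (0.046, array([630.7, 693. ]), array([46.3, 80.3]), np.float32(-14.5))]
[329. 151.] 46 [(0.043, array([ 729.6, -164. ]), array([44.1, 52.6]), np.float32(-15.3)), (0.065, array([ 724.1, -161. ]), array([43.5, 51.8]), np.float32(-15.3)), (0.046, array([ 728.9, -163.6]), array([44. , 52.5]), np.float32(-15.3))]
grip
[364. 206.] (array([ 547.4, -259.4]), array([19.4, 75.8]), np.float32(23.7))
[278. 102.] (array([895.3, -17.7]), array([104.2, 134. ]), np.float32(7.7))
[336.  83.] (array([ 939. , -185.6]), array([ 61.7, 129.2]), np.float32(7.7))
```

```bash
python3 -m creep '[1,0.05,-0.04,0,-0.09, 1,0.05,-0.04,0,-0.09, 1,0.05,-0.05,0,-0.09, 1,0.05,-0.05,0,-0.09, 1,0.05,-0.05,0,-0.09, 1,0.05,-0.05,0,-0.09, 1,0.05,-0.06,0,-0.09, 1,0.05,-0.06,0,-0.09, 1,0,-0.06,0,-0.09, 1,0,-0.06,0,-0.1, 1,0,-0.06,0,0, 1,0,-0.06,0,0]' 20
```

```text
time: 1.8
tool_pos: [0.4891, -0.0926, 0.2511]
tool_rot: [3.136, 0.001, 1.955]
contact_force: [1.0, 0.1, -0.0]
opening: 0.092
```

```bash
python3 -m creep '[1,0.02,-0.06,0,0.02, 1,0.02,-0.05,0,0, 1,0.01,-0.04,0,0, 1,0.01,-0.02,0,0, 1,0,0,0,0]'; python3 - <<'E'
from m import *
s=st(); c=cam("wrist"); crop(c,"w1",0,0,512,384,1.5)
np.save("w1.npy",c["image"])
E
```

```text
time: 2.42
tool_pos: [0.548, -0.2706, 0.2501]
tool_rot: [3.137, 0.001, 1.969]
contact_force: [-0.0, 0.7, -0.2]
opening: 0.0919
t 2.42 pos [ 0.548  -0.2706  0.2501] rot [3.137e+00 1.000e-03 1.969e+00] F [-0.   0.7 -0.2] T [-0.07  0.04 -0.01] op 0.0919 q [-0.59  0.5   1.28  0.    1.36 -0.98]
```

View pics/w1.png

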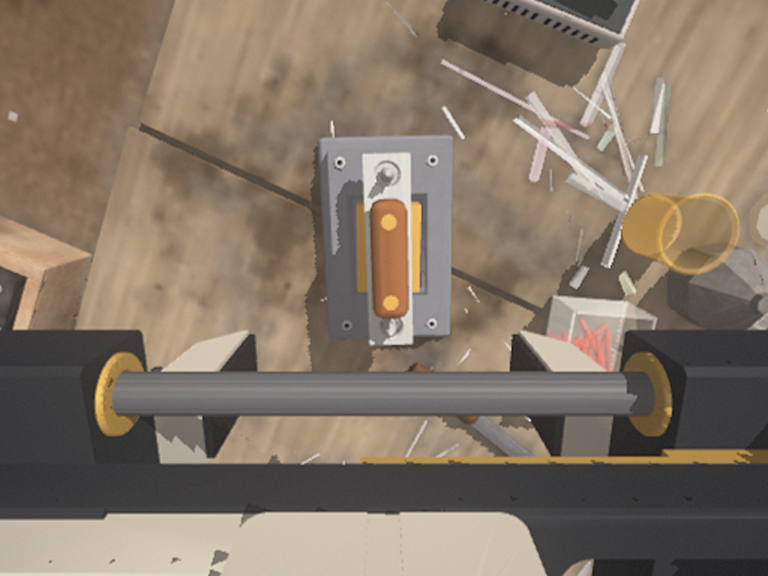

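```bash
python3 - <<'E'
from m import *
c=cam("wrist"); s=st()
for px in mask_rects(c,(3,120,60),(16,255,230),0,300):
    u=px.mean(0)
    if u[1]<230: print('grip',u.round(),rect(c,px,.092))
# brass edges: die top z .046
hsv=cv2.cvtColor(c["image"],cv2.COLOR_RGB2HSV)
m=cv2.inRange(hsv,np.array([17,120,100]),np.array([28,255,255])); m[225:]=0; m[:100]=0; m[:,:220]=0; m[:,300:]=0
ys,xs=np.nonzero(m); print('die',rect(c,np.c_[xs,ys].astype(float),.046), xs.min(),xs.max(),ys.min(),ys.max())
# plate: bright low sat
m=cv2.inRange(hsv,np.array([0,0,165]),np.array([180,50,255])); m[235:]=0; m[:95]=0; m[:,:225]=0; m[:,290:]=0
k=max(cv2.findContours(m,cv2.RETR_EXTERNAL,cv2.CHAIN_APPROX_NONE)[0],key=cv2.contourArea)
print('plate',rect(c,k[:,0].astype(float),.058))
# bed screws hand
for uv in [(340,162),(433,160),(347,325),(432,324)]: print(onz(c,np.array(uv)/1.5,.025).round(4))
for uv in [(321,138),(453,136),(325,337),(450,337)]: print(onz(c,np.array(uv)/1.5,.025).round(4))
E
```

```text
t 2.52 pos [ 0.5477 -0.2689  0.2505] rot [3.137 0.    1.971] F [-0.9 -0.6 -0.5] T [-0.05 -0.    0.02] op 0.0918 q [-0.58  0.5   1.28  0.    1.36 -0.98]
grip [259. 173.] (array([ 548.5, -259.7]), array([22. , 75.7]), np.float32(24.6))
die (array([ 551.8, -266.1]), array([45.7, 79.5]), np.float32(22.4)) 238 280 136 207
plate (array([ 549. , -261.3]), array([ 32.7, 137. ]), np.float32(24.4))
[ 0.4925 -0.2166  0.025 ]
[ 0.5553 -0.1886  0.025 ]
[ 0.5443 -0.3327  0.025 ]
[ 0.6073 -0.3054  0.025 ]
[ 0.4735 -0.2062  0.025 ]
[ 0.5618 -0.1676  0.025 ]
[ 0.5316 -0.3492  0.025 ]
[ 0.6254 -0.3099  0.025 ]
```

```bash
python3 -m creep '[1,0.001,0.0085,-0.03,0.022, 1,0,0,-0.05,0, 1,0,0,0,0]'
```

```text
time: 2.9
tool_pos: [0.5483, -0.2562, 0.1709]
tool_rot: [3.135, 0.001, 1.997]
contact_force: [-1.1, 0.8, -0.2]
opening: 0.0917
```

```bash
python3 -m creep '[1,0.001,-0.004,-0.05,-0.004, 1,0,0,-0.025,0, 1,0,0,0,0]'
```

```text
time: 3.28
tool_pos: [0.5527, -0.2597, 0.1021]
tool_rot: [3.129, 0.01, 1.995]
contact_force: [-0.4, 0.8, 0.9]
opening: 0.0921
```

```bash
python3 -m creep '[1,0,0,0,0]'; python3 -c "
from h import *
st()"
```

```text
time: 3.4
tool_pos: [0.5538, -0.26, 0.1046]
tool_rot: [3.127, 0.012, 1.996]
contact_force: [0.1, 0.1, -0.4]
opening: 0.0917
t 3.4 pos [ 0.5538 -0.26    0.1046] rot [3.127 0.012 1.996] F [ 0.1  0.1 -0.4] T [-0.05  0.08 -0.01] op 0.0917 q [-0.57  0.63  1.48  0.01  1.02 -0.99]
```

```bash
python3 - <<'E'
from m import *
s=st(); print(s["joint_efforts"].round(1),s["qvel"].round(3)); c=cam("side"); crop(c,"s1",0,0,512,384,1.5)
E
```

```text
t 3.4 pos [ 0.5538 -0.26    0.1046] rot [3.127 0.012 1.996] F [ 0.1  0.1 -0.4] T [-0.05  0.08 -0.01] op 0.0917 q [-0.57  0.63  1.48  0.01  1.02 -0.99]
[ -0.  -52.9 -20.6   0.    0.    0. ] [ 0.004 -0.013 -0.007  0.002  0.01   0.002]
```

View pics/s1.png

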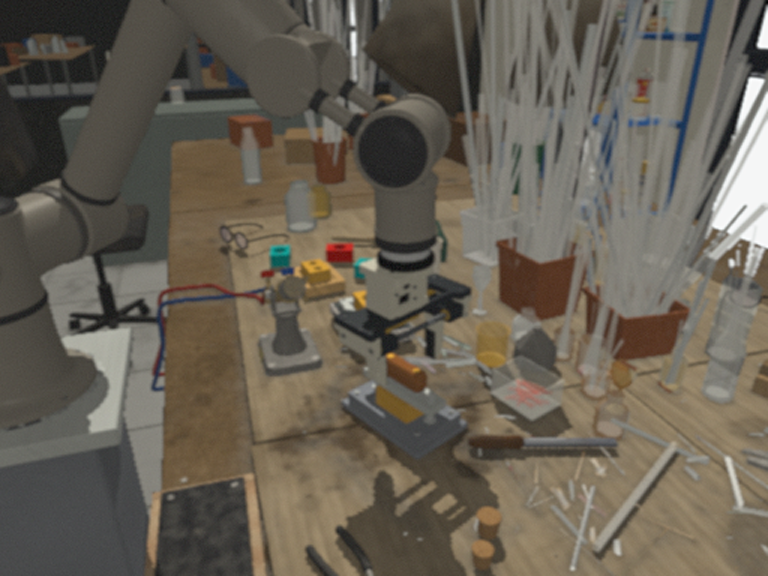

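```bash
python3 -m creep '[1,-0.004,0,-0.008,0, 1,0,0,-0.008,0, 1,0,0,0,0]'
```

```text
time: 3.82
tool_pos: [0.5504, -0.2605, 0.0904]
tool_rot: [3.125, 0.016, 1.996]
contact_force: [-0.6, 0.6, 0.4]
opening: 0.0917
```

```bash
python3 -m creep '[1,-0.001,0,-0.003,0, 0,0,0,0,0, 0,0,0,0,0, 0,0,0,0,0, 0,0,0,0,0, 0,0,0,0,0]' 25; python3 -c "
from h import *
s=st()"
```

```text
time: 4.58
tool_pos: [0.5495, -0.2607, 0.0873]
tool_rot: [3.125, 0.016, 1.996]
contact_force: [0.6, -0.3, -0.5]
opening: 0.0466
t 4.58 pos [ 0.5495 -0.2607  0.0873] rot [3.125 0.016 1.996] F [ 0.6 -0.3 -0.5] T [-0.09 -0.   -0.  ] op 0.0466 q [-0.57  0.65  1.51  0.01  0.97 -1.  ]
```

```bash
python3 -m creep '[0,0,0,0,0, 0,0,0,0,0, 0,0,0,0,0, 0,0,0,0,0]'; python3 -c "
from h import *
s=st()"
```

```text
time: 5.08
tool_pos: [0.5493, -0.2607, 0.0874]
tool_rot: [3.125, 0.016, 1.996]
contact_force: [0.1, 0.6, 0.1]
opening: 0.024
t 5.08 pos [ 0.5493 -0.2607  0.0874] rot [3.125 0.016 1.996] F [0.1 0.6 0.1] T [-0.11  0.08  0.02] op 0.024 q [-0.57  0.65  1.51  0.01  0.97 -1.  ]
```

```bash
python3 -m creep '[0,0,0,0,0, 0,0,0,0.008,0, 0,0,0,0.012,0, 0,0,0,0.015,0, 0,0,0,0.015,0, 0,0,0,0.02,0, 0,0,0,0.02,0, 0,0,0,0,0]' 45; python3 - <<'E'
from m import *
s=st(); c=cam("side"); crop(c,"s2",100,100,356,292,3)
c=cam("top")
cv2.imwrite("pics/t2.png",cv2.resize(c["image"][180:330,300:500,::-1],None,fx=4,fy=4))
for X in [(.43,-.33,0),(.45,-.38,0),(.45,-.45,0)]: print(X,proj(c,X).round())
E
```

```text
time: 6.08
tool_pos: [0.5492, -0.2603, 0.1842]
tool_rot: [3.124, 0.017, 1.996]
contact_force: [0.8, 0.3, -3.2]
opening: 0.0237
t 6.08 pos [ 0.5492 -0.2603  0.1842] rot [3.124 0.017 1.996] F [ 0.8  0.3 -3.2] T [-0.1  -0.01  0.07] op 0.0237 q [-0.57  0.54  1.4   0.01  1.18 -1.  ]
(0.43, -0.33, 0) [383. 247.]
(0.45, -0.38, 0) [398. 241.]
(0.45, -0.45, 0) [421. 241.]
```

View pics/s2.png

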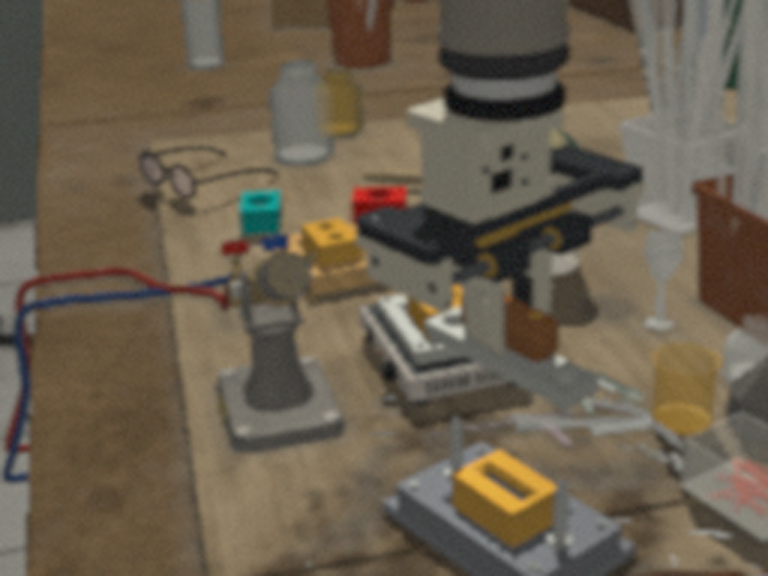

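View pics/t2.png

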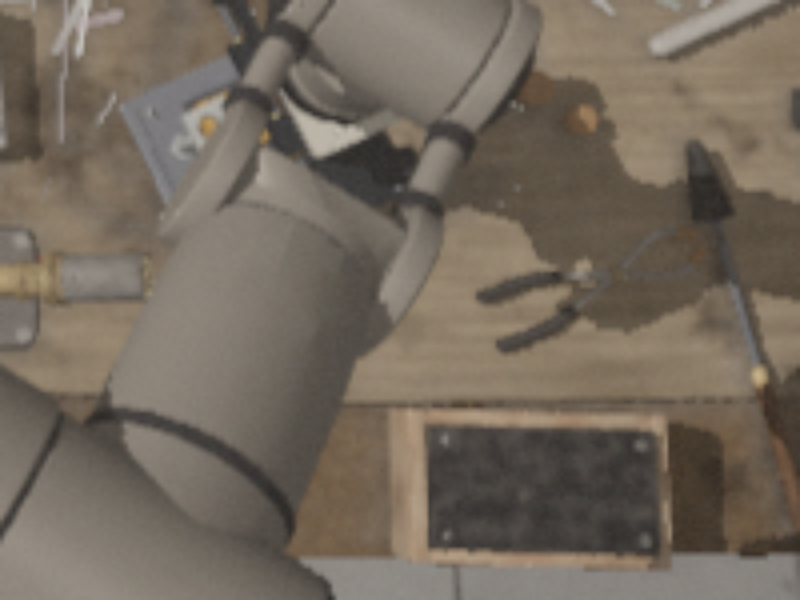

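```bash
python3 -m creep '[0,-0.02,-0.012,0,0, 0,-0.03,-0.018,0,0, 0,-0.03,-0.018,-0.01,0, 0,-0.03,-0.018,-0.02,0, 0,-0.014,-0.004,-0.03,0, 0,0,0,-0.02,0, 0,0,0,-0.01,0, 0,0,0,0,0]'
```

```text
time: 7.18
tool_pos: [0.4174, -0.3286, 0.0829]
tool_rot: [3.131, 0.003, 1.997]
contact_force: [0.3, -0.5, -2.6]
opening: 0.0238
```

```bash
python3 - <<'E'
from m import *
s=st(); c=cam("side"); crop(c,"s3",100,150,356,342,3)
E
```

```text
t 7.17 pos [ 0.4174 -0.3286  0.0829] rot [3.131e+00 3.000e-03 1.997e+00] F [ 0.3 -0.5 -2.6] T [-0.11 -0.06 -0.01] op 0.0238 q [-0.82  0.55  1.72  0.01  0.87 -1.25]
```

View pics/s3.png

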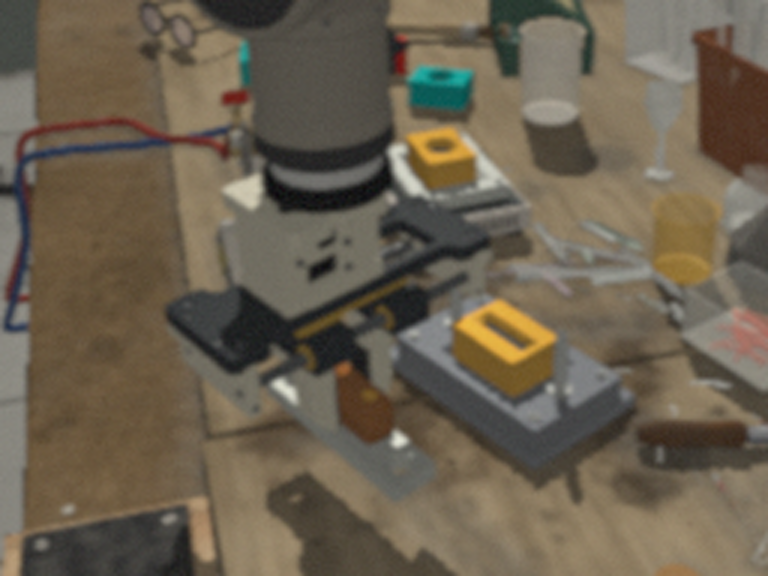

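```bash
python3 -m creep '[0,0,0,-0.02,0, 0,0,0,-0.012,0, 0,0,0,-0.005,0, 0,0,0,0,0]'; python3 -c "
from h import *
s=st()"
```

```text
time: 7.72
tool_pos: [0.42, -0.3299, 0.0481]
tool_rot: [3.128, 0.01, 1.998]
contact_force: [-0.0, -0.2, -4.1]
opening: 0.0235
t 7.72 pos [ 0.42   -0.3299  0.0481] rot [3.128 0.01  1.998] F [-0.  -0.2 -4.1] T [-0.04  0.07 -0.03] op 0.0235 q [-0.81  0.6   1.75  0.01  0.78 -1.25]
```

```bash
python3 -m creep '[0,0,0,-0.003,0, 0,0,0,-0.003,0, 0,0,0,0,0]'; python3 -c "
from h import *
s=st()"
```

```text
time: 8.1
tool_pos: [0.4206, -0.3304, 0.0429]
tool_rot: [3.128, 0.012, 1.998]
contact_force: [-0.2, -0.2, -3.4]
opening: 0.0237
t 8.1 pos [ 0.4206 -0.3304  0.0429] rot [3.128 0.012 1.998] F [-0.2 -0.2 -3.4] T [-0.06  0.01 -0.01] op 0.0237 q [-0.81  0.61  1.75  0.01  0.77 -1.25]
```

```bash
python3 -m creep '[0,0,0,-0.002,0, 0,0,0,-0.001,0, 0,0,0,0,0]'; python3 -c "
from h import *
s=st()"
```

```text
time: 8.48
tool_pos: [0.4209, -0.3306, 0.0417]
tool_rot: [3.127, 0.013, 1.999]
contact_force: [-0.3, 0.4, -2.8]
opening: 0.0237
t 8.47 pos [ 0.4209 -0.3306  0.0417] rot [3.127 0.013 1.999] F [-0.3  0.4 -2.8] T [-0.1   0.05 -0.02] op 0.0237 q [-0.81  0.61  1.75  0.01  0.76 -1.25]
```

```bash
python3 -m creep '[0,0,0,-0.002,0, 0,0,0,-0.001,0, 0.5,0,0,0,0, 0.5,0,0,0,0, 0.5,0,0,0,0, 0.5,0,0,0,0]'; python3 -c "
from h import *
s=st()"
```

```text
time: 9.22
tool_pos: [0.4217, -0.3314, 0.0417]
tool_rot: [3.126, 0.017, 1.999]
contact_force: [-0.4, 0.5, 0.2]
opening: 0.0459
t 9.22 pos [ 0.4217 -0.3314  0.0417] rot [3.126 0.017 1.999] F [-0.4  0.5  0.2] T [-0.03  0.06  0.  ] op 0.0459 q [-0.81  0.61  1.75  0.01  0.76 -1.25]
```

```bash
python3 -m creep '[1,0,0,0.02,0, 1,0,0,0.03,0, 1,0,0,0.04,0, 1,0.01,0.01,0.03,0, 1,0.03,0.018,0,0, 1,0.03,0.018,0,0, 1,0.03,0.016,0,0, 1,0.018,0.006,0,0, 1,0.008,0,0,0, 1,0,0,0,0]'; python3 - <<'E'
from m import *
s=st(); c=cam("wrist"); crop(c,"w4",0,0,512,384,1.5)
E
```

```text
time: 10.48
tool_pos: [0.5503, -0.2612, 0.1645]
tool_rot: [3.126, 0.015, 1.997]
contact_force: [0.1, -0.1, -0.6]
opening: 0.0919
t 10.47 pos [ 0.5503 -0.2612  0.1645] rot [3.126 0.015 1.997] F [ 0.1 -0.1 -0.6] T [-0.1   0.02 -0.02] op 0.0919 q [-0.57  0.56  1.42  0.    1.14 -1.  ]
```

View pics/w4.png

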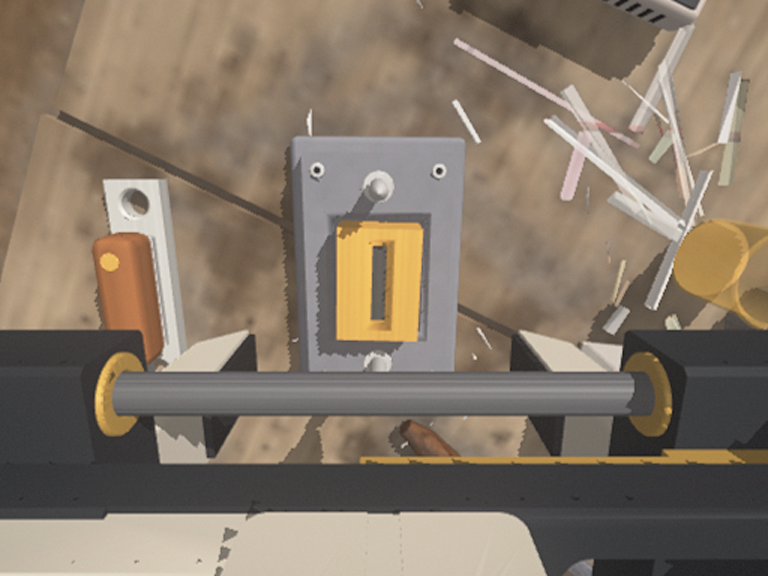

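```bash
python3 - <<'E'
from m import *
s=st(); c=cam("wrist")
for px in mask_rects(c,(14,120,90),(30,255,255),0,1500):
    if px.mean(0)[1]<240: print('die',rect(c,px,.046),px[:,0].min(),px[:,0].max())
# pins tips, screws
p=[onz(c,np.array(u)/1.5,.076)[:2] for u in [(378,187),(377,361)]]; print('pins',np.round(p,4),np.mean(p,0).round(4),np.degrees(np.arctan2(-(p[0]-p[1])[0],(p[0]-p[1])[1])))
for uv in [(317,170),(438,171)]: print(onz(c,np.array(uv)/1.5,.025).round(4))
E
```

```text
t 10.53 pos [ 0.5499 -0.2612  0.1644] rot [3.127 0.015 1.997] F [ 0.8 -0.1 -0.2] T [-0.08  0.04  0.02] op 0.0916 q [-0.57  0.56  1.42  0.    1.14 -1.  ]
die (array([ 548.5, -258.6]), array([46. , 68.1]), np.float32(22.9)) 225.0 282.0
die (array([ 726.9, -168.6]), array([47.6, 73.8]), np.float32(88.5)) 448.0 511.0
pins [[ 0.5257 -0.2099]
 [ 0.561  -0.2895]] [ 0.5434 -0.2497] 23.90471870124537
[ 0.4921 -0.218   0.025 ]
[ 0.5544 -0.1904  0.025 ]
```

```bash
python3 -m creep '[1,-0.001,0.001,-0.03,-0.01, 1,0,0,-0.03,0, 1,0,0,-0.025,0, 1,-0.002,0,-0.015,0, 1,0,0,-0.005,0, 1,0,0,0,0]'; python3 -c "
from h import *
s=st()"
```

```text
time: 11.32
tool_pos: [0.5438, -0.2635, 0.0589]
tool_rot: [3.126, 0.018, 1.981]
contact_force: [0.7, 0.5, 0.3]
opening: 0.0917
t 11.32 pos [ 0.5438 -0.2635  0.0589] rot [3.126 0.018 1.981] F [0.7 0.5 0.3] T [-0.08  0.03  0.04] op 0.0917 q [-0.58  0.68  1.54  0.    0.9  -0.99]
```

```bash
python3 -m creep '[1,0.005,0.0025,-0.003,0.008, 1,0,0,-0.001,0, 0.4,0,0,0,0, 0.4,0,0,0,0, 0.4,0,0,0,0, 0.4,0,0,0,0, 0.4,0,0,0,0]' 25; python3 -c "
from h import *
s=st()"
```

```text
time: 12.2
tool_pos: [0.5503, -0.2616, 0.0572]
tool_rot: [3.123, 0.021, 1.99]
contact_force: [-1.9, -0.5, 0.1]
opening: 0.0464
t 12.2 pos [ 0.5503 -0.2616  0.0572] rot [3.123 0.021 1.99 ] F [-1.9 -0.5  0.1] T [-0.23  0.27  0.02] op 0.0464 q [-0.57  0.68  1.53  0.    0.9  -0.99]
```

```bash
python3 -m creep '[0.6,0,0,0,0, 0.6,0,0,-0.004,0, 0.6,0,0,-0.001,0, 0.4,0,0,0,0, 0.4,0,0,0,0, 0.4,0,0,0,0]' 40; python3 -c "
from h import *
s=st()"
```

```text
time: 12.95
tool_pos: [0.5503, -0.2615, 0.0516]
tool_rot: [3.123, 0.021, 1.99]
contact_force: [0.2, 0.7, 0.1]
opening: 0.0457
t 12.95 pos [ 0.5503 -0.2615  0.0516] rot [3.123 0.021 1.99 ] F [0.2 0.7 0.1] T [-0.14  0.06 -0.01] op 0.0457 q [-0.57  0.69  1.53  0.    0.89 -0.99]
```

```bash
python3 -m creep '[0.3,0,0,0.01,0, 0.3,0,0,0.02,0, 0.3,0,0,0.03,0, 0.3,0,0,0.03,0, 0.3,0,0.01,0.03,0, 0.3,0,0.03,0.02,0, 0.3,0,0.05,0,-0.05, 0.3,0,0.055,0,-0.06, 0.3,0,0.055,0,-0.06, 0.3,0,0.055,0,-0.06, 0.3,0,0.055,0,-0.06, 0.3,0,0.04,0,-0.03]'; python3 -c "
from h import *
s=st()"
```

```text
time: 14.45
tool_pos: [0.5457, 0.0969, 0.199]
tool_rot: [3.124, 0.018, 1.653]
contact_force: [0.4, -0.3, -3.8]
opening: 0.0457
t 14.45 pos [0.5457 0.0969 0.199 ] rot [3.124 0.018 1.653] F [ 0.4 -0.3 -3.8] T [-0.11  0.08  0.01] op 0.0457 q [ 0.05  0.43  1.54 -0.02  1.15 -0.03]
```

```bash
python3 -m creep '[0.3,0.002,0.02,-0.01,0, 0.3,0.001,0.008,-0.03,0, 0.3,0,0.002,-0.03,0, 0.3,0,0,-0.03,0, 0.3,0,0,-0.02,0, 0.3,0,0,-0.02,0, 0.3,0,0,-0.01,0, 0.3,0,0,0,0]'; python3 - <<'E'
from m import *
s=st(); c=cam("side"); crop(c,"s5",100,100,356,292,3)
E
```

```text
time: 15.45
tool_pos: [0.5471, 0.1325, 0.0481]
tool_rot: [3.122, 0.017, 1.659]
contact_force: [-1.5, 0.2, -4.1]
opening: 0.0462
t 15.45 pos [0.5471 0.1325 0.0481] rot [3.122 0.017 1.659] F [-1.5  0.2 -4.1] T [-0.06  0.03  0.01] op 0.0462 q [ 0.11  0.64  1.66 -0.02  0.82  0.04]
```

View pics/s5.png

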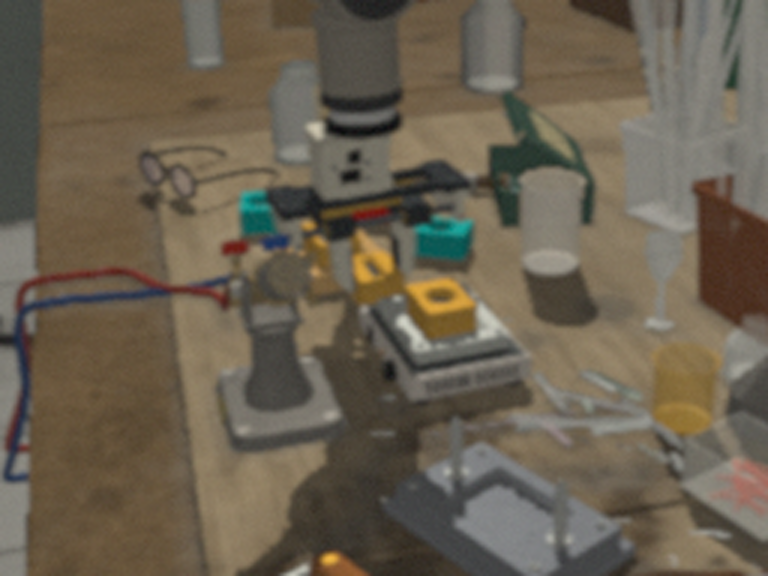

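```bash
python3 -m creep '[0.3,0,0,-0.006,0, 0.3,0,0,-0.003,0, 0.3,0,0,-0.002,0, 0.3,0,0,-0.001,0, 0.3,0,0,0,0]'; python3 -c "
from h import *
s=st()"
```

```text
time: 16.12
tool_pos: [0.5487, 0.1327, 0.038]
tool_rot: [3.118, 0.017, 1.659]
contact_force: [0.7, -0.3, -2.9]
opening: 0.0457
t 16.12 pos [0.5487 0.1327 0.038 ] rot [3.118 0.017 1.659] F [ 0.7 -0.3 -2.9] T [-0.04  0.09  0.01] op 0.0457 q [ 0.11  0.65  1.67 -0.03  0.79  0.04]
```

```bash
python3 -m creep '[0.3,0,0,-0.002,0, 0.3,0,0,-0.001,0, 0.3,0,0,0,0]'; python3 -c "
from h import *
s=st()"
```

```text
time: 16.5
tool_pos: [0.5489, 0.1327, 0.0358]
tool_rot: [3.117, 0.017, 1.659]
contact_force: [0.2, 1.4, -2.9]
opening: 0.0454
t 16.5 pos [0.5489 0.1327 0.0358] rot [3.117 0.017 1.659] F [ 0.2  1.4 -2.9] T [-0.12  0.1   0.04] op 0.0454 q [ 0.11  0.66  1.67 -0.03  0.79  0.04]
```

```bash
python3 -m creep '[0.3,0,0,-0.002,0, 0.3,0,0,0,0]'; python3 -c "
from h import *
s=st()"
```

```text
time: 16.75
tool_pos: [0.5491, 0.1328, 0.036]
tool_rot: [3.116, 0.018, 1.659]
contact_force: [-0.4, 0.7, -3.1]
opening: 0.0457
t 16.75 pos [0.5491 0.1328 0.036 ] rot [3.116 0.018 1.659] F [-0.4  0.7 -3.1] T [-0.08  0.04  0.06] op 0.0457 q [ 0.11  0.66  1.67 -0.03  0.79  0.04]
```

```bash
python3 -m creep '[0.3,0,0,-0.003,0, 0.3,0,0,-0.003,0, 0.3,0,0,0,0]'; python3 -c "
from h import *
s=st()"
```

```text
time: 17.12
tool_pos: [0.5496, 0.1329, 0.0363]
tool_rot: [3.113, 0.018, 1.66]
contact_force: [-0.0, 0.6, -3.2]
opening: 0.0457
t 17.12 pos [0.5496 0.1329 0.0363] rot [3.113 0.018 1.66 ] F [-0.   0.6 -3.2] T [-0.11  0.05 -0.04] op 0.0457 q [ 0.11  0.66  1.67 -0.03  0.78  0.04]
```

```bash
python3 -m creep '[0.7,0,0,0,0, 0.7,0,0,0,0, 0.8,0,0,0,0, 0.8,0,0,0,0]'; python3 - <<'E'
from m import *
s=st(); c=cam("side"); crop(c,"s6",160,140,330,268,4.5)
E
```

```text
time: 17.62
tool_pos: [0.5504, 0.133, 0.0355]
tool_rot: [3.112, 0.018, 1.66]
contact_force: [-0.3, 0.2, -0.2]
opening: 0.073
t 17.62 pos [0.5504 0.133  0.0355] rot [3.112 0.018 1.66 ] F [-0.3  0.2 -0.2] T [-0.1   0.02  0.01] op 0.073 q [ 0.11  0.66  1.67 -0.03  0.78  0.04]
```

View pics/s6.png

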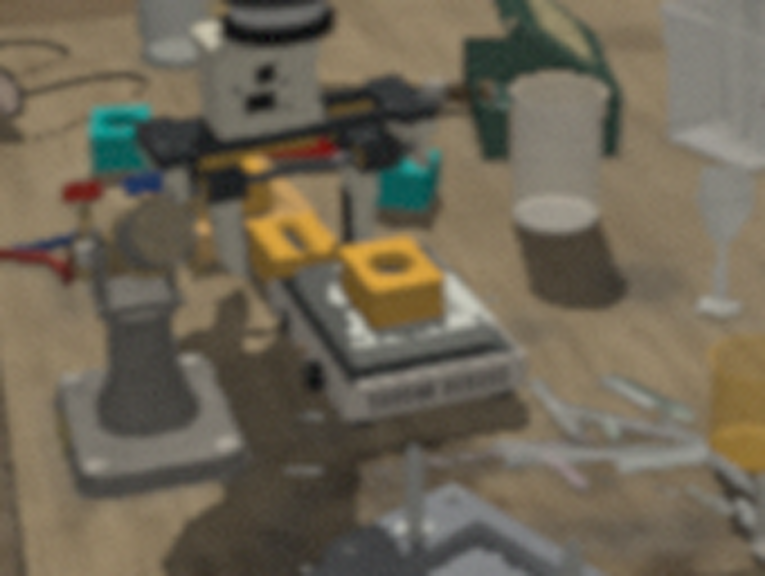

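```bash
python3 -m creep '[1,0,0,0.01,0, 1,0,0,0.03,0, 1,0,0,0.05,0, 1,0,0,0.05,0, 1,0.005,-0.02,0.03,0, 1,0.005,-0.04,0,0, 1,0.005,-0.04,0,0, 1,0.005,-0.02,0,0, 1,0,0,0,0]'; python3 - <<'E'
from m import *
s=st(); c=cam("wrist"); crop(c,"w7",0,0,512,384,1.5)
for px in mask_rects(c,(14,120,90),(30,255,255),0,1000):
    u=px.mean(0).round(); print(u,rect(c,px,.065),rect(c,px,.03),rect(c,px,.043))
E
```

```text
time: 18.8
tool_pos: [0.5699, 0.0101, 0.2178]
tool_rot: [3.105, 0.019, 1.661]
contact_force: [0.2, 0.2, 0.0]
opening: 0.0917
t 18.8 pos [0.5699 0.0101 0.2178] rot [3.105 0.019 1.661] F [0.2 0.2 0. ] T [-0.11  0.1   0.02] op 0.0917 q [-0.11  0.43  1.48 -0.01  1.19 -0.2 ]
[377. 306.] (array([ 719.8, -111.2]), array([ 13.5, 297.1]), np.float32(-86.4)) (array([ 739.6, -134.6]), array([ 15.2, 333.6]), np.float32(-86.4)) (array([ 732.3, -125.9]), array([ 14.6, 320.1]), np.float32(-86.4))
[259. 185.] (array([580.7,   7.3]), array([45.7, 67.4]), np.float32(4.2)) (array([583.4,  -1.5]), array([51.3, 75.6]), np.float32(4.2)) (array([582.4,   1.8]), array([49.2, 72.5]), np.float32(4.2))
[239.  41.] (array([551.2, 128.5]), array([41.6, 59.1]), np.float32(4.3)) (array([550.3, 134.5]), array([46.7, 66.4]), np.float32(4.3)) (array([550.6, 132.3]), array([44.8, 63.7]), np.float32(4.3))
```

View pics/w7.png

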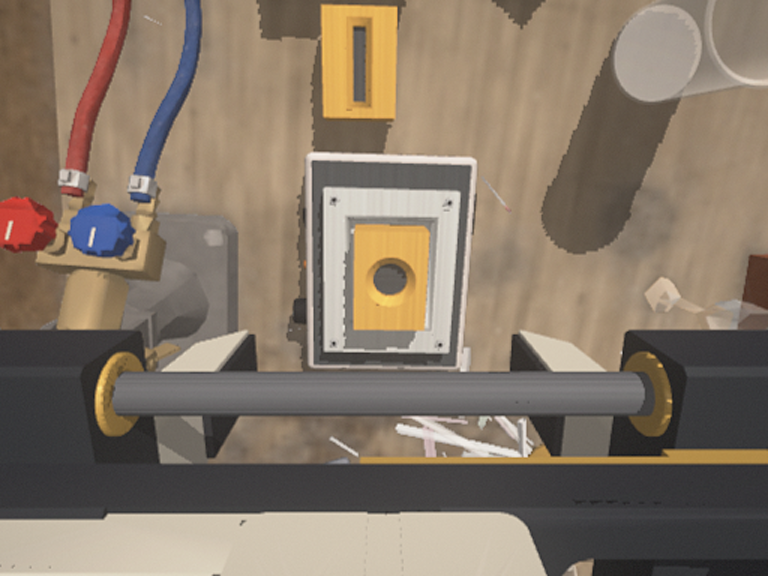

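```bash
python3 -m creep '[1,0,0,0,0, 1,0,0,0,0, 1,0,0,0,0, 1,0,0,0,0, 1,0,0,0,0, 1,0,0,0,0]'; python3 -c "
from h import *
s=st()"
```

```text
time: 19.6
tool_pos: [0.569, 0.0143, 0.2179]
tool_rot: [3.106, 0.018, 1.666]
contact_force: [-0.5, -0.7, 0.3]
opening: 0.0916
t 19.6 pos [0.569  0.0143 0.2179] rot [3.106 0.018 1.666] F [-0.5 -0.7  0.3] T [-0.14  0.05  0.08] op 0.0916 q [-0.1   0.43  1.48 -0.01  1.19 -0.2 ]
```

```bash
python3 -m creep '[1,0.01,-0.008,-0.03,-0.024, 1,0,0,-0.03,0, 1,0,0,-0.03,0, 1,0,0,-0.02,0, 1,0,0,-0.01,0, 1,0,0,0,0]'; python3 -c "
from h import *
s=st()"
```

```text
time: 20.35
tool_pos: [0.5801, 0.0057, 0.0955]
tool_rot: [3.103, 0.019, 1.641]
contact_force: [-0.5, 0.1, 0.0]
opening: 0.0919
t 20.35 pos [0.5801 0.0057 0.0955] rot [3.103 0.019 1.641] F [-0.5  0.1  0. ] T [-0.1   0.13  0.02] op 0.0919 q [-0.12  0.59  1.6  -0.01  0.92 -0.18]
```

```bash
python3 -m creep '[1,0,0,-0.012,0, 1,0,0,-0.008,0, 1,0,0,-0.003,0, 0.6,0,0,0,0, 0.4,0,0,0,0, 0.4,0,0,0,0]' 25; python3 -c "
from h import *
s=st()"
```

```text
time: 21.1
tool_pos: [0.5816, 0.0056, 0.0734]
tool_rot: [3.098, 0.02, 1.641]
contact_force: [-0.2, 0.5, -0.1]
opening: 0.0662
t 21.1 pos [0.5816 0.0056 0.0734] rot [3.098 0.02  1.641] F [-0.2  0.5 -0.1] T [-0.04  0.08  0.02] op 0.0662 q [-0.12  0.62  1.62 -0.01  0.86 -0.18]
```

```bash
python3 -m creep '[0.6,0,0,-0.002,0, 0.4,0,0,0,0, 0.4,0,0,0,0, 0.4,0,0,0,0, 0.4,0,0,0,0]' 40; python3 -c "
from h import *
s=st()"
```

```text
time: 21.72
tool_pos: [0.5814, 0.0055, 0.0715]
tool_rot: [3.098, 0.02, 1.641]
contact_force: [-0.2, -0.9, -0.2]
opening: 0.0458
t 21.73 pos [0.5814 0.0055 0.0715] rot [3.098 0.02  1.641] F [-0.2 -0.9 -0.2] T [-0.15  0.18  0.02] op 0.0458 q [-0.12  0.62  1.62 -0.01  0.86 -0.18]
```

```bash
python3 -m creep '[0.3,0,0,0.01,0, 0.3,0,0,0.02,0, 0.3,0,0,0.03,0, 0.3,0,0,0.03,0, 0.3,0,-0.01,0.02,0, 0.3,0,-0.03,0,0.06, 0.3,-0.005,-0.045,0,0.07, 0.3,-0.005,-0.05,0,0.07, 0.3,-0.005,-0.05,0,0.07, 0.3,-0.005,-0.04,0,0.07, 0.3,-0.005,-0.02,0,0.01, 0.3,0,0,0,0]'; python3 -c "
from h import *
s=st()"
```

```text
time: 23.22
tool_pos: [0.5525, -0.2455, 0.188]
tool_rot: [3.101, 0.019, 2.005]
contact_force: [0.2, -0.1, -3.1]
opening: 0.0462
t 23.23 pos [ 0.5525 -0.2455  0.188 ] rot [3.101 0.019 2.005] F [ 0.2 -0.1 -3.1] T [-0.04  0.09 -0.03] op 0.0462 q [-0.56  0.52  1.43  0.03  1.16 -1.  ]
```

```bash
python3 -m creep '[0.3,-0.003,-0.014,-0.01,-0.012, 0.3,0,0,-0.02,0, 0.3,0,0,-0.02,0, 0.3,0,0,-0.02,0, 0.3,0,0,0,0, 0.3,0,0,0,0]'; python3 - <<'E'
from m import *
s=st(); c=cam("wrist"); crop(c,"w8",0,0,512,384,1.5)
c=cam("side"); crop(c,"s8",180,200,350,328,4.5)
E
```

```text
time: 23.98
tool_pos: [0.5494, -0.2576, 0.1146]
tool_rot: [3.101, 0.018, 1.994]
contact_force: [-0.2, -0.5, -3.0]
opening: 0.0459
t 23.98 pos [ 0.5494 -0.2576  0.1146] rot [3.101 0.018 1.994] F [-0.2 -0.5 -3. ] T [-0.1   0.05 -0.01] op 0.0459 q [-0.58  0.6   1.5   0.03  1.   -1.02]
```

View pics/w8.png

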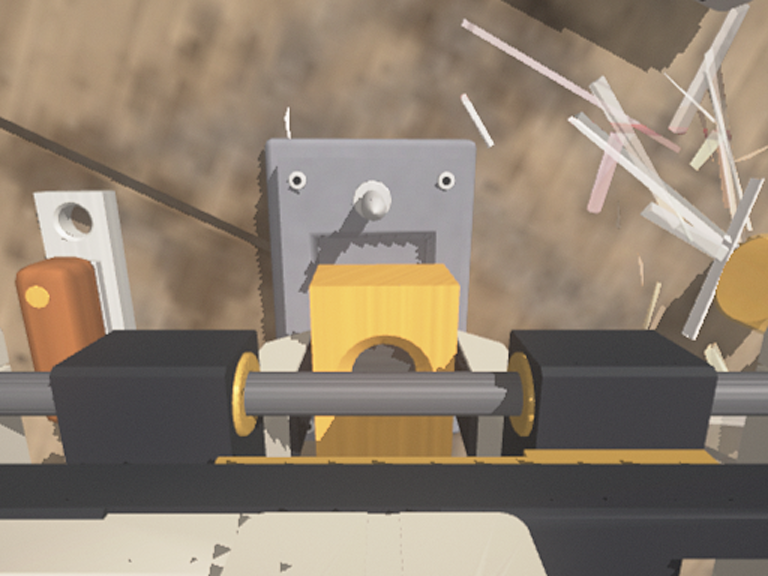

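View pics/s8.png

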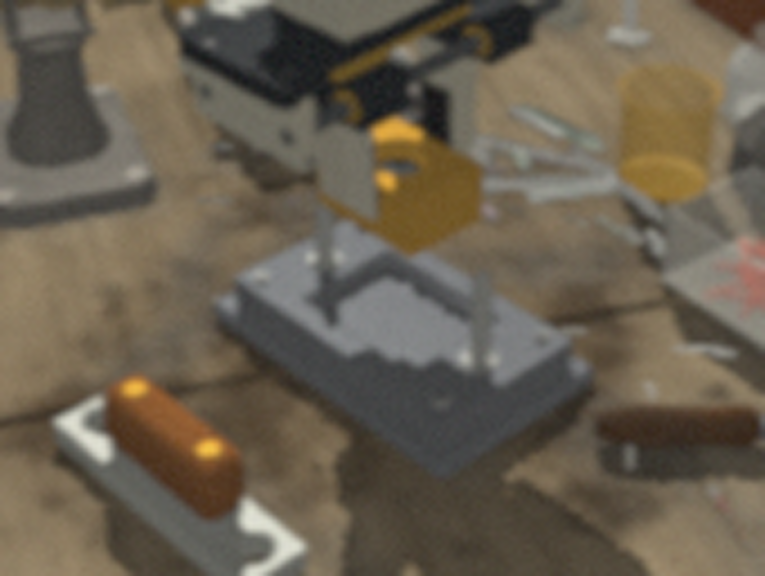

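```bash
python3 - <<'E'
from m import *
s=st(); c=cam("wrist"); p=s["tool_pos"]
z=p[2]-.0365+.03
u=np.array([np.cos(np.radians(24)),np.sin(np.radians(24))]); v=np.array([-u[1],u[0]]); C=np.array([.549,-.2605])
for q in [(312,286),(459,284)]:
    P=onz(c,np.array(q)/1.5,z)[:2]; print('die edge rel press',((P-C)@u).round(4),((P-C)@v).round(4))
for q in [(317,268),(450,266)]:
    P=onz(c,np.array(q)/1.5,z-.03)[:2]; print('die bottom edge',((P-C)@u).round(4),((P-C)@v).round(4))
for q,z in [((373,203),.076),((297,180),.025),((447,181),.025),((268,140),.025),((474,140),.025),((312,235),.025),((436,233),.025)]:
    P=onz(c,np.array(q)/1.5,z)[:2]; print(q,((P-C)@u).round(4),((P-C)@v).round(4))
print('tcp',((p[:2]-C)@u).round(4),((p[:2]-C)@v).round(4))
E
```

```text
t 24.07 pos [ 0.5493 -0.2577  0.1148] rot [3.101 0.018 1.994] F [ 0.3 -0.5 -2.8] T [-0.04  0.14  0.  ] op 0.0456 q [-0.58  0.6   1.5   0.03  1.   -1.02]
die edge rel press -0.02 0.0341
die edge rel press 0.0252 0.0345
die bottom edge -0.0214 0.0328
die bottom edge 0.0278 0.0333
(373, 203) -0.0007 0.0562
(297, 180) -0.0345 0.0619
(447, 181) 0.0348 0.0616
(268, 140) -0.0467 0.0794
(474, 140) 0.0465 0.0799
(312, 235) -0.0286 0.0365
(436, 233) 0.0305 0.0373
tcp 0.0014 0.0024
```

```bash
python3 -m creep '[0.3,0,-0.0035,-0.015,-0.003, 0.3,0,0,-0.015,0, 0.3,0,0,-0.01,0, 0.3,0,0,0,0]'; python3 -c "
from h import *
s=st()"
```

```text
time: 24.62
tool_pos: [0.5492, -0.2616, 0.0723]
tool_rot: [3.101, 0.019, 1.991]
contact_force: [0.1, -0.2, -2.6]
opening: 0.0459
t 24.62 pos [ 0.5492 -0.2616  0.0723] rot [3.101 0.019 1.991] F [ 0.1 -0.2 -2.6] T [-0.09  0.1  -0.03] op 0.0459 q [-0.58  0.66  1.53  0.03  0.91 -1.02]
```

```bash
python3 -m creep '[0.3,0,0.0005,-0.007,0, 0.3,0,0,-0.006,0, 0.3,0,0,-0.004,0, 0.3,0,0,0,0]'; python3 -c "
from h import *
s=st()"
```

```text
time: 25.12
tool_pos: [0.5496, -0.2612, 0.0545]
tool_rot: [3.1, 0.019, 1.991]
contact_force: [-0.4, -0.1, -3.3]
opening: 0.0458
t 25.12 pos [ 0.5496 -0.2612  0.0545] rot [3.1   0.019 1.991] F [-0.4 -0.1 -3.3] T [-0.03  0.02  0.02] op 0.0458 q [-0.58  0.68  1.55  0.03  0.88 -1.02]
```

```bash
python3 -m creep '[0.3,0,0,-0.002,0, 0.3,0,0,-0.001,0, 0.6,0,0,0,0, 0.7,0,0,0,0, 0.8,0,0,0,0]'; python3 -c "
from h import *
s=st()"
```

```text
time: 25.75
tool_pos: [0.5509, -0.262, 0.0537]
tool_rot: [3.098, 0.023, 1.991]
contact_force: [0.3, 0.3, -0.2]
opening: 0.0695
t 25.75 pos [ 0.5509 -0.262   0.0537] rot [3.098 0.023 1.991] F [ 0.3  0.3 -0.2] T [-0.08  0.03  0.01] op 0.0695 q [-0.58  0.68  1.55  0.03  0.87 -1.02]
```

Rise and check it.

```bash
python3 -m creep '[1,0,0,0.02,0, 1,0,0,0.04,0, 1,0,0,0.05,0, 1,0,0,0.04,0, 1,0,0,0,0]'; python3 - <<'E'
from m import *
s=st(); c=cam("wrist"); crop(c,"w9",130,80,400,260,2.9)
for px in mask_rects(c,(14,120,90),(30,255,255),0,1000):
    u=px.mean(0).round(); print(u,rect(c,px,.046))
c=cam("side"); crop(c,"s9",180,200,350,328,4.5)
E
```

```text
time: 26.38
tool_pos: [0.5504, -0.2618, 0.2078]
tool_rot: [3.098, 0.023, 1.99]
contact_force: [-0.1, 0.4, -0.1]
opening: 0.0915
t 26.38 pos [ 0.5504 -0.2618  0.2078] rot [3.098 0.023 1.99 ] F [-0.1  0.4 -0.1] T [-0.08  0.06 -0.01] op 0.0915 q [-0.58  0.51  1.39  0.03  1.2  -1.01]
[377. 306.] (array([ 741.9, -333.9]), array([ 11.7, 309.5]), np.float32(-67.8))
[248. 176.] (array([ 550.1, -260. ]), array([46.2, 67.3]), np.float32(23.8))
[449. 165.] (array([ 726.3, -173.3]), array([56.5, 63.5]), np.float32(-72.9))
```

View pics/w9.png

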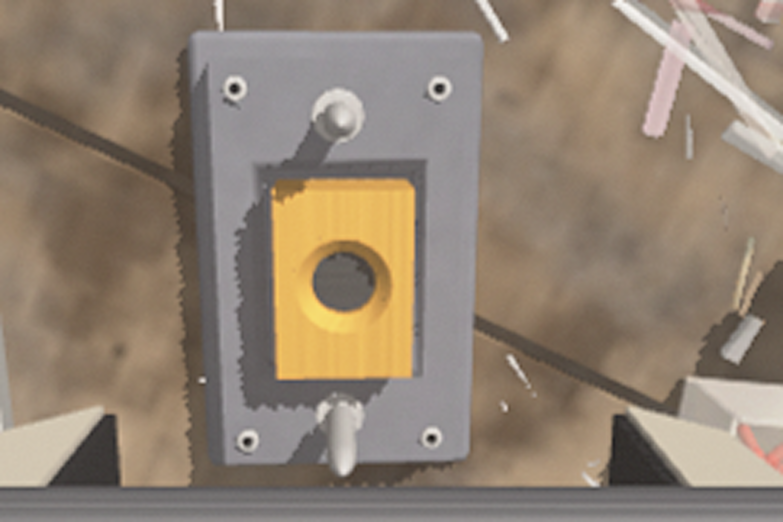

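View pics/s9.png

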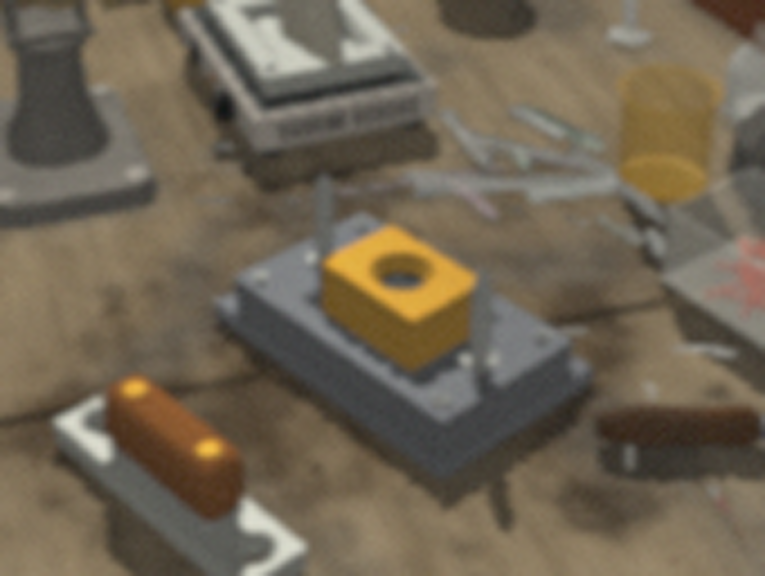

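```bash
python3 -m creep '[1,0,0.03,0,0, 1,0,0.055,0,-0.03, 1,0,0.06,0,-0.04, 1,0,0.06,0,-0.04, 1,0,0.06,0,-0.04, 1,0,0.06,0,-0.04, 1,0,0.055,0,-0.04, 1,-0.01,0.04,0,-0.04, 1,-0.01,0.03,0,-0.03, 1,-0.005,0.01,0,-0.02, 1,0,0,0,0]'; python3 - <<'E'
from m import *
s=st(); c=cam("wrist"); crop(c,"w10",0,0,512,384,1.5)
for px in mask_rects(c,(14,120,90),(30,255,255),0,1000):
    u=px.mean(0).round(); print(u,rect(c,px,.043))
E
```

```text
time: 27.85
tool_pos: [0.5116, 0.2131, 0.182]
tool_rot: [3.134, 0.009, 1.658]
contact_force: [0.9, -0.7, 0.8]
opening: 0.0918
t 27.85 pos [0.5116 0.2131 0.182 ] rot [3.134 0.009 1.658] F [ 0.9 -0.7  0.8] T [-0.1   0.04 -0.02] op 0.0918 q [ 0.26  0.46  1.55 -0.01  1.13  0.18]
[377. 306.] (array([644.4, 103.8]), array([ 10.3, 273.5]), np.float32(-85.4))
[285. 235.] (array([545.7, 169.9]), array([25.2, 45.1]), np.float32(-85.2))
[281. 170.] (array([531.5, 228.4]), array([60. , 86.6]), np.float32(11.4))
```

View pics/w10.png

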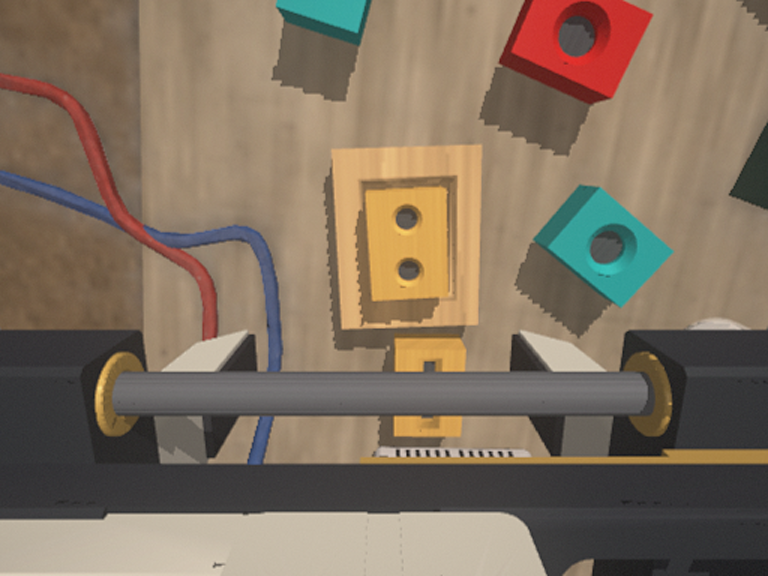

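```bash
python3 - <<'E'
from m import *
c=cam("wrist"); s=st()
def f(pts,z):
    P=np.array([onz(c,np.array(q)/1.5,z)[:2] for q in pts]); d=P[0]-P[3]+P[1]-P[2]
    print(P.mean(0).round(4),np.degrees(np.arctan2(-d[0],d[1])).round(1),[np.linalg.norm(P[i]-P[(i+1)%4]).round(4) for i in range(4)])
f([(367,187),(445,185),(448,297),(371,301)],.043)
f([(332,150),(482,145),(477,325),(342,329)],.022)
E
```

```text
t 27.95 pos [0.5123 0.2122 0.1824] rot [3.133 0.009 1.657] F [0.1 0.2 0.1] T [-0.1   0.03  0.01] op 0.0918 q [ 0.26  0.46  1.55 -0.01  1.13  0.18]
[0.5257 0.2359] 7.5 [np.float64(0.0443), np.float64(0.0664), np.float64(0.0467), np.float64(0.0676)]
[0.5275 0.234 ] 6.6 [np.float64(0.09), np.float64(0.1142), np.float64(0.0895), np.float64(0.1138)]
```

```bash
python3 -m creep '[0.75,0.014,0.022,-0.02,0.033, 0.75,0,0,-0.03,0, 0.75,0,0,-0.03,0, 0.75,0,0,-0.02,0, 0.75,0,0,-0.01,0, 0.75,0,0,0,0]'; python3 -c "
from h import *
s=st()"
```

```text
time: 28.7
tool_pos: [0.529, 0.2291, 0.0679]
tool_rot: [3.133, 0.01, 1.686]
contact_force: [-1.1, -0.0, 0.2]
opening: 0.0687
t 28.7 pos [0.529  0.2291 0.0679] rot [3.133 0.01  1.686] F [-1.1 -0.   0.2] T [-0.05  0.01 -0.  ] op 0.0687 q [ 0.28  0.63  1.6  -0.01  0.9   0.17]
```

```bash
python3 -m creep '[0.75,-0.0025,0.0045,-0.01,0.005, 0.75,0,0,-0.007,0, 0.75,0,0,-0.002,0, 0.75,0,0,0,0]'; python3 -c "
from h import *
s=st()"
```

```text
time: 29.2
tool_pos: [0.5276, 0.234, 0.0495]
tool_rot: [3.13, 0.009, 1.691]
contact_force: [0.1, -0.9, -0.2]
opening: 0.0684
t 29.2 pos [0.5276 0.234  0.0495] rot [3.13  0.009 1.691] F [ 0.1 -0.9 -0.2] T [-0.07  0.04  0.02] op 0.0684 q [ 0.29  0.66  1.61 -0.01  0.86  0.18]
```

```bash
python3 -m creep '[0.4,-0.001,0,-0.001,0, 0.4,0,0,0,0, 0.4,0,0,0,0, 0.4,0,0,0,0, 0.4,0,0,0,0]' 25; python3 -m creep '[0.3,0,0,0,0, 0.3,0,0,0,0]' 40; python3 -c "
from h import *
s=st()"
```

```text
time: 29.82
tool_pos: [0.5266, 0.2341, 0.049]
tool_rot: [3.129, 0.009, 1.691]
contact_force: [-0.7, -0.1, -1.0]
opening: 0.0455
time: 30.08
tool_pos: [0.5266, 0.2341, 0.049]
tool_rot: [3.129, 0.009, 1.691]
contact_force: [0.2, 0.5, -0.3]
opening: 0.0453
t 30.07 pos [0.5266 0.2341 0.049 ] rot [3.129 0.009 1.691] F [ 0.2  0.5 -0.3] T [-0.15  0.17 -0.04] op 0.0453 q [ 0.29  0.66  1.62 -0.01  0.86  0.18]
```

```bash
python3 -m creep '[0.3,0,0,0.01,0, 0.3,0,0,0.02,0, 0.3,0,0,0.04,0, 0.3,0,0,0.04,0, 0.3,0.005,-0.015,0.02,0, 0.3,0.01,-0.035,0,0, 0.3,0.012,-0.05,0,-0.02, 0.3,0.012,-0.05,0,-0.02, 0.3,0.01,-0.04,0,-0.01, 0.3,0.005,-0.02,0,0, 0.3,0,0,0,0]'; python3 - <<'E'
from m import *
s=st(); c=cam("wrist"); crop(c,"w11",0,0,512,384,1.5)
E
```

```text
time: 31.45
tool_pos: [0.579, 0.0174, 0.1867]
tool_rot: [3.13, 0.01, 1.641]
contact_force: [-0.2, -0.3, -2.9]
opening: 0.0457
t 31.45 pos [0.579  0.0174 0.1867] rot [3.13  0.01  1.641] F [-0.2 -0.3 -2.9] T [-0.09  0.08 -0.02] op 0.0457 q [-0.1   0.49  1.48 -0.01  1.16 -0.17]
```

View pics/w11.png

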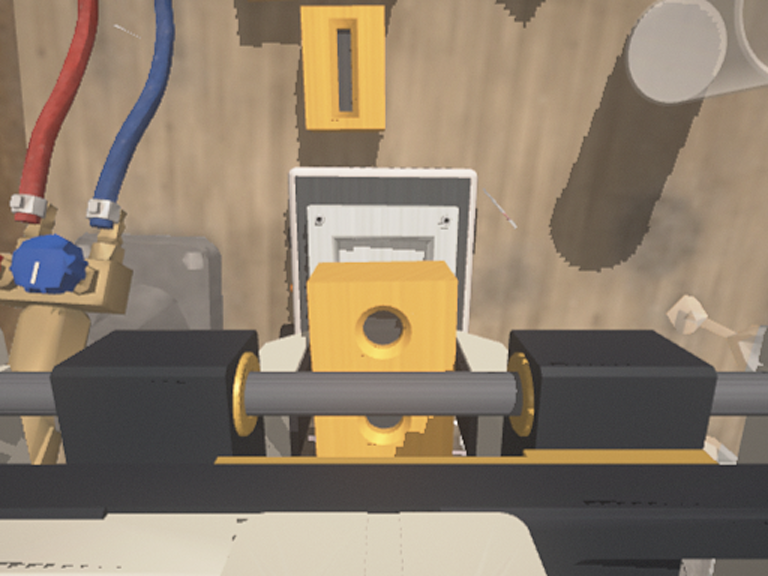

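```bash
python3 - <<'E'
from m import *
c=cam("wrist"); s=st(); a=np.radians(4.1)
u=np.array([np.cos(a),np.sin(a)]); v=np.array([-u[1],u[0]])
for n,q,z,hv in [('plate',[(307,206),(459,206)],.044,.056),('pocket',[(334,237),(434,237)],.044,.0395),('body',[(290,169),(477,169)],.030,.078)]:
    P=[onz(c,np.array(k)/1.5,z)[:2] for k in q]; d=P[1]-P[0]; print(n,(np.mean(P,0)-hv*v).round(4),np.linalg.norm(d).round(4),np.degrees(np.arctan2(d[1],d[0])).round(1))
E
```

```text
t 31.55 pos [0.5787 0.0192 0.1867] rot [3.13  0.009 1.643] F [ 0.4  0.5 -3.6] T [-0.07  0.07  0.06] op 0.0454 q [-0.1   0.49  1.48 -0.01  1.16 -0.16]
plate [0.5817 0.0062] 0.0885 4.0
pocket [0.5823 0.0046] 0.0592 3.9
body [0.5823 0.0049] 0.1121 4.0
```

```bash
python3 -m creep '[0.3,0.003,-0.013,-0.02,-0.001, 0.3,0,0,-0.03,0, 0.3,0,0,-0.02,0, 0.3,0,0,-0.015,0, 0.3,0,0,0,0]'; python3 -c "
from h import *
s=st()"
```

```text
time: 32.17
tool_pos: [0.5808, 0.0123, 0.1006]
tool_rot: [3.129, 0.008, 1.649]
contact_force: [-0.2, 0.0, -2.9]
opening: 0.046
t 32.17 pos [0.5808 0.0123 0.1006] rot [3.129 0.008 1.649] F [-0.2  0.  -2.9] T [-0.08  0.08  0.03] op 0.046 q [-0.11  0.59  1.57 -0.01  0.97 -0.18]
```

```bash
python3 -m creep '[0.3,0.001,-0.007,-0.006,-0.008, 0.3,0,0,-0.006,0, 0.3,0,0,-0.002,0, 0.3,0,0,0,0]'; python3 -c "
from h import *
s=st()"
```

```text
time: 32.67
tool_pos: [0.5832, 0.005, 0.0879]
tool_rot: [3.125, 0.009, 1.641]
contact_force: [-0.1, -0.6, -3.2]
opening: 0.0453
t 32.67 pos [0.5832 0.005  0.0879] rot [3.125 0.009 1.641] F [-0.1 -0.6 -3.2] T [-0.1   0.03  0.03] op 0.0453 q [-0.12  0.61  1.58 -0.01  0.94 -0.19]
```

```bash
python3 -m creep '[0.3,-0.001,0,-0.006,0, 0.3,0,0,-0.006,0, 0.3,0,0,-0.003,0, 0.3,0,0,0,0]'; python3 -c "
from h import *
s=st()"
```

```text
time: 33.17
tool_pos: [0.5821, 0.005, 0.0719]
tool_rot: [3.125, 0.009, 1.641]
contact_force: [-0.5, -0.2, -2.9]
opening: 0.0456
t 33.17 pos [0.5821 0.005  0.0719] rot [3.125 0.009 1.641] F [-0.5 -0.2 -2.9] T [-0.05  0.05 -0.01] op 0.0456 q [-0.12  0.63  1.59 -0.01  0.9  -0.19]
```

Home depth is 0.071. A last millimetre, release, rise and look.

```bash
python3 -m creep '[0.3,0,0,-0.002,0, 0.3,0,0,0,0, 0.6,0,0,0,0, 0.7,0,0,0,0, 0.8,0,0,0,0, 1,0,0,0.02,0, 1,0,0,0.04,0, 1,0,0,0.05,0, 1,0,0,0.02,0, 1,0,0,0,0]'; python3 - <<'E'
from m import *
s=st(); c=cam("wrist"); crop(c,"w12",0,0,512,384,1.5)
for px in mask_rects(c,(14,120,90),(30,255,255),0,1000):
    u=px.mean(0).round(); print(u,rect(c,px,.065),rect(c,px,.03))
c=cam("side"); crop(c,"s12",180,150,350,278,4.5)
E
```

```text
time: 34.42
tool_pos: [0.583, 0.0049, 0.2057]
tool_rot: [3.121, 0.009, 1.641]
contact_force: [-0.0, -0.3, -0.9]
opening: 0.092
t 34.42 pos [0.583  0.0049 0.2057] rot [3.121 0.009 1.641] F [-0.  -0.3 -0.9] T [-0.09  0.03  0.01] op 0.092 q [-0.12  0.47  1.45 -0.01  1.2  -0.19]
[377. 306.] (array([ 718.4, -108.9]), array([ 10.5, 278.7]), np.float32(-86.9)) (array([ 736.6, -132.2]), array([ 11.9, 314.3]), np.float32(-86.9))
[252. 182.] (array([582.8,   8. ]), array([45.5, 67.4]), np.float32(4.9)) (array([ 5.838e+02, -4.000e-01]), array([51.3, 76. ]), np.float32(4.9))
[225.  36.] (array([553.3, 125.1]), array([41.4, 54.9]), np.float32(4.4)) (array([550.5, 131.8]), array([46.7, 61.9]), np.float32(4.4))
```

View pics/w12.png

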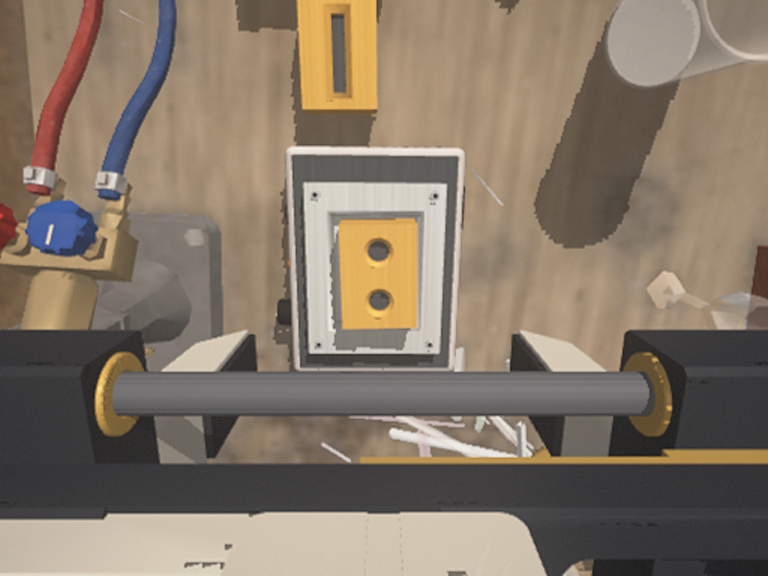

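View pics/s12.png

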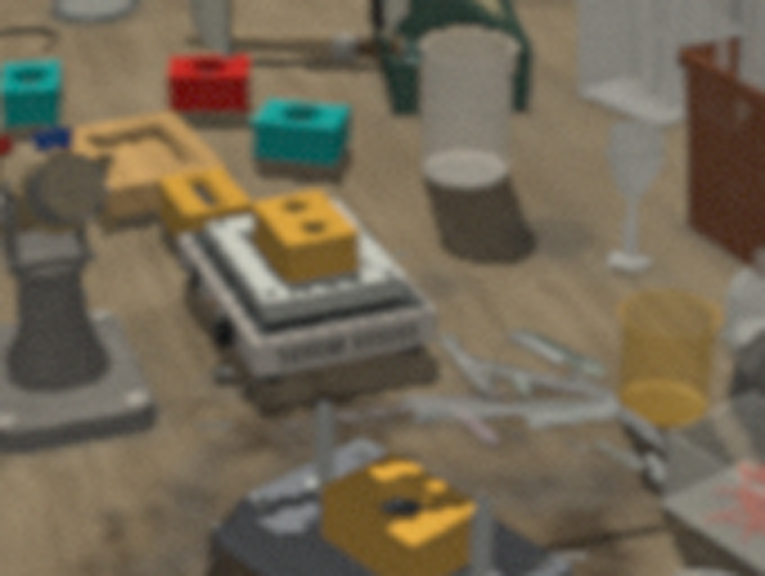

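```bash
python3 -m creep '[0.8,-0.01,0.03,0,0, 0.8,-0.01,0.04,0,0, 0.8,-0.01,0.035,0,0, 0.8,-0.003,0.015,-0.02,0.01, 0.8,0,0,-0.03,0, 0.8,0,0,-0.03,0, 0.8,0,0,0,0]'; python3 -c "
from h import *
s=st()"
```

```text
time: 35.4
tool_pos: [0.5424, 0.1282, 0.11]
tool_rot: [-3.14, 0.008, 1.651]
contact_force: [-0.2, -0.0, -0.1]
opening: 0.0735
t 35.4 pos [0.5424 0.1282 0.11  ] rot [-3.14   0.008  1.651] F [-0.2 -0.  -0.1] T [-0.08  0.03  0.01] op 0.0735 q [ 0.1   0.55  1.62 -0.01  0.98  0.02]
```

```bash
python3 -m creep '[0.8,0.007,0.004,-0.03,0, 0.8,0,0,-0.02,0, 0.8,0,0,-0.01,0, 0.8,0,0,0,0]'; python3 -c "
from h import *
s=st()"
```

```text
time: 35.9
tool_pos: [0.5507, 0.1321, 0.0501]
tool_rot: [-3.141, 0.008, 1.65]
contact_force: [1.1, 0.2, 0.7]
opening: 0.0739
t 35.9 pos [0.5507 0.1321 0.0501] rot [-3.141  0.008  1.65 ] F [1.1 0.2 0.7] T [-0.12  0.08  0.01] op 0.0739 q [ 0.1   0.65  1.64 -0.01  0.86  0.03]
```

```bash
python3 -m creep '[0.8,0,0.001,-0.008,0, 0.8,0,0,-0.005,0, 0.4,0,0,0,0, 0.4,0,0,0,0, 0.4,0,0,0,0, 0.4,0,0,0,0, 0.4,0,0,0,0]' 25;  python3 -m creep '[0.3,0,0,0,0, 0.3,0,0,0,0]' 40; python3 -c "
from h import *
s=st()"
```

```text
time: 36.78
tool_pos: [0.5518, 0.1332, 0.0386]
tool_rot: [3.139, 0.008, 1.65]
contact_force: [-0.3, 1.3, -0.8]
opening: 0.0455
time: 37.02
tool_pos: [0.5518, 0.1332, 0.0386]
tool_rot: [3.139, 0.008, 1.65]
contact_force: [0.2, -0.2, -0.1]
opening: 0.0455
t 37.02 pos [0.5518 0.1332 0.0386] rot [3.139 0.008 1.65 ] F [ 0.2 -0.2 -0.1] T [-0.1   0.05 -0.04] op 0.0455 q [ 0.11  0.66  1.64 -0.01  0.83  0.03]
```

```bash
python3 -m creep '[0.3,0,0,0.01,0, 0.3,0,0,0.02,0, 0.3,0,0,0.03,0, 0.3,0,0,0.03,0, 0.3,-0.005,0.02,0.01,0.01, 0.3,-0.01,0.04,0,0.01, 0.3,-0.006,0.03,0,0.01, 0.3,0,0.01,0,0.01, 0.3,0,0,0,0, 0.3,0,0,0,0]'; python3 - <<'E'
from m import *
s=st(); c=cam("wrist"); crop(c,"w13",0,0,512,384,1.5)
E
```

```text
time: 38.28
tool_pos: [0.5259, 0.2379, 0.1405]
tool_rot: [-3.137, 0.008, 1.692]
contact_force: [-0.2, 0.2, -3.4]
opening: 0.0456
t 38.27 pos [0.5259 0.2379 0.1405] rot [-3.137  0.008  1.692] F [-0.2  0.2 -3.4] T [-0.1   0.04 -0.01] op 0.0456 q [ 0.3   0.55  1.52 -0.01  1.08  0.18]
```

View pics/w13.png

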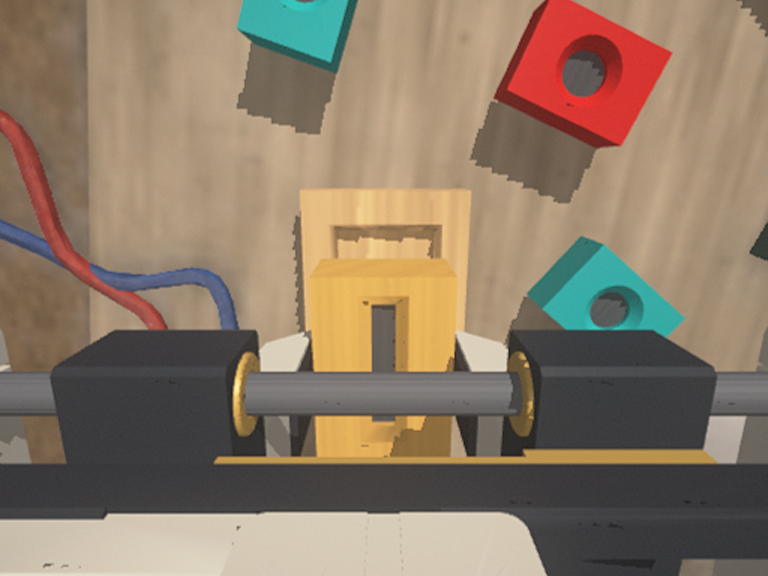

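```bash
python3 -m creep '[0.3,0.001,-0.0035,-0.02,-0.003, 0.3,0,0,-0.025,0, 0.3,0,0,-0.015,0, 0.3,0,0,0,0]'; python3 -c "
from h import *
s=st()"
```

```text
time: 38.83
tool_pos: [0.5284, 0.231, 0.0795]
tool_rot: [-3.139, 0.008, 1.684]
contact_force: [1.1, -0.5, -2.6]
opening: 0.0453
t 38.83 pos [0.5284 0.231  0.0795] rot [-3.139  0.008  1.684] F [ 1.1 -0.5 -2.6] T [-0.07  0.05  0.01] op 0.0453 q [ 0.28  0.62  1.58 -0.01  0.94  0.18]
```

```bash
python3 -m creep '[0.3,-0.001,0.003,-0.006,0.004, 0.3,0,0,-0.006,0, 0.3,0,0,0,0]'; python3 -c "
from h import *
s=st()"
```

```text
time: 39.2
tool_pos: [0.5285, 0.2343, 0.0684]
tool_rot: [-3.142, 0.008, 1.688]
contact_force: [0.3, 0.5, -2.6]
opening: 0.0454
t 39.2 pos [0.5285 0.2343 0.0684] rot [-3.142  0.008  1.688] F [ 0.3  0.5 -2.6] T [-0.13  0.04 -0.04] op 0.0454 q [ 0.29  0.64  1.59 -0.01  0.92  0.18]
```

```bash
python3 -m creep '[0.3,-0.001,0,-0.006,0, 0.3,0,0,-0.006,0, 0.3,0,0,-0.003,0, 0.3,0,0,0,0]'; python3 -c "
from h import *
s=st()"
```

```text
time: 39.7
tool_pos: [0.5276, 0.2345, 0.0528]
tool_rot: [3.141, 0.008, 1.688]
contact_force: [-0.7, -1.1, -3.0]
opening: 0.0457
t 39.7 pos [0.5276 0.2345 0.0528] rot [3.141 0.008 1.688] F [-0.7 -1.1 -3. ] T [-0.09  0.04  0.  ] op 0.0457 q [ 0.29  0.66  1.6  -0.01  0.88  0.18]
```

```bash
python3 -m creep '[0.3,0,0,-0.002,0, 0.3,0,0,0,0, 0.6,0,0,0,0, 0.7,0,0,0,0, 0.75,0,0,0,0, 0.75,0,0,0.02,0, 0.75,0,0,0.04,0, 1,0,0,0.05,0, 1,0,0,0.02,0, 1,0,0,0,0]'; python3 - <<'E'
from m import *
s=st(); c=cam("wrist"); crop(c,"w14",0,0,512,384,1.5)
c=cam("side"); crop(c,"s14",120,130,290,258,4.5)
E
```

```text
time: 40.95
tool_pos: [0.5285, 0.2347, 0.1864]
tool_rot: [3.137, 0.007, 1.688]
contact_force: [0.5, 0.4, -0.3]
opening: 0.0907
t 40.95 pos [0.5285 0.2347 0.1864] rot [3.137 0.007 1.688] F [ 0.5  0.4 -0.3] T [-0.05  0.07  0.01] op 0.0907 q [ 0.29  0.49  1.47 -0.01  1.17  0.18]
```

View pics/w14.png

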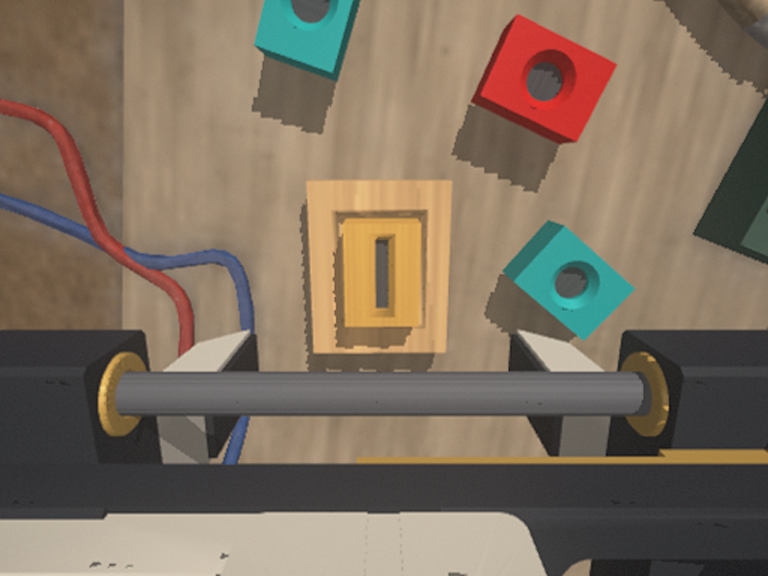

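View pics/s14.png

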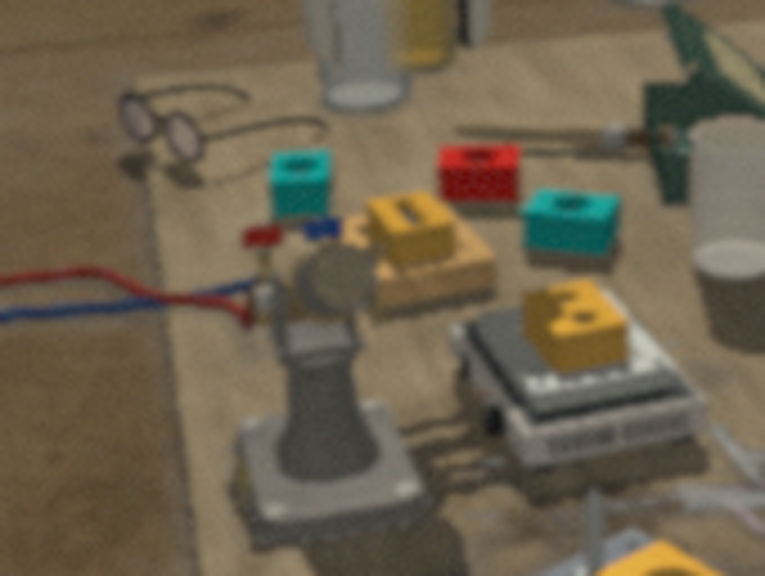

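```bash
python3 -m creep '[1,0.01,-0.03,0.02,0, 1,0.01,-0.055,0.02,0.02, 1,0,-0.06,0,0.04, 1,0,-0.06,0,0.04, 1,0,-0.06,0,0.04, 1,0,-0.06,0,0.04, 1,0,-0.06,0,0.04, 1,0,-0.055,0,0.04, 1,-0.02,-0.04,0,0.04, 1,-0.035,-0.03,0,0.02, 1,-0.03,-0.01,0,0, 1,-0.02,0,0,0]'; python3 -c "
from h import *
s=st()"
```

```text
time: 42.55
tool_pos: [0.4314, -0.3003, 0.2019]
tool_rot: [-3.117, -0.011, 2.022]
contact_force: [-0.2, -0.8, 0.1]
opening: 0.0916
t 42.55 pos [ 0.4314 -0.3003  0.2019] rot [-3.117 -0.011  2.022] F [-0.2 -0.8  0.1] T [-0.06 -0.02  0.03] op 0.0916 q [-0.74  0.4   1.58 -0.02  1.18 -1.19]
```

```bash
python3 -m creep '[1,-0.006,-0.03,0,-0.02, 1,0,0,0,0, 1,0,0,0,0]'; python3 - <<'E'
from m import *
s=st(); c=cam("wrist"); crop(c,"w15",0,0,512,384,1.5)
for px in mask_rects(c,(3,120,60),(16,255,230),0,300):
    u=px.mean(0)
    if u[1]<230: print('grip',u.round(),rect(c,px,.046))
hsv=cv2.cvtColor(c["image"],cv2.COLOR_RGB2HSV)
E
```

```text
time: 42.92
tool_pos: [0.4224, -0.3296, 0.1974]
tool_rot: [-3.115, -0.02, 1.999]
contact_force: [0.9, 0.7, 0.3]
opening: 0.0916
t 42.92 pos [ 0.4224 -0.3296  0.1974] rot [-3.115 -0.02   1.999] F [0.9 0.7 0.3] T [-0.07 -0.01 -0.02] op 0.0916 q [-0.8   0.43  1.55 -0.02  1.19 -1.22]
grip [258. 186.] (array([ 420.9, -328.7]), array([21.3, 76. ]), np.float32(24.2))
```

View pics/w15.png

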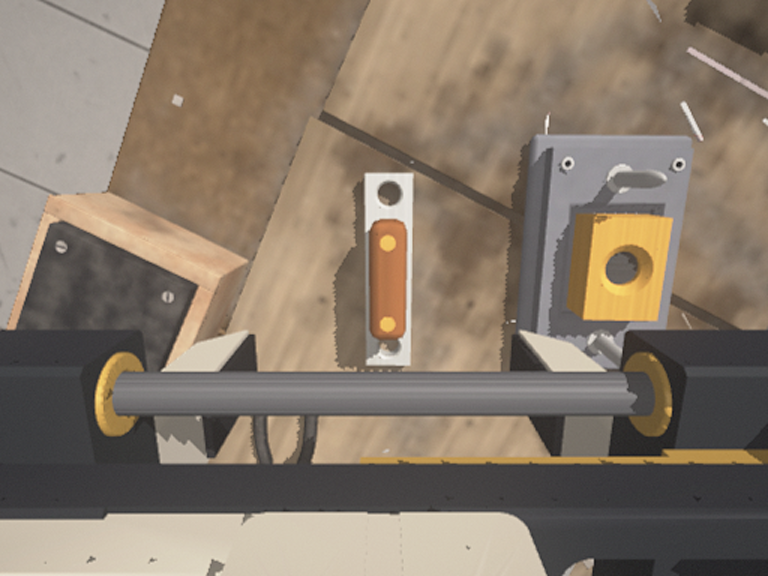

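```bash
python3 -m creep '[0.6,-0.001,-0.001,-0.03,0, 0.6,0,0,-0.03,0, 0.6,0,0,-0.03,0, 0.6,0,0,-0.02,0, 0.6,0,0,-0.01,0, 0.6,0,0,0,0]'; python3 -c "
from h import *
s=st()"
```

```text
time: 43.72
tool_pos: [0.4234, -0.3262, 0.0731]
tool_rot: [-3.115, -0.02, 2.006]
contact_force: [0.3, -0.3, 0.5]
opening: 0.0549
t 43.73 pos [ 0.4234 -0.3262  0.0731] rot [-3.115 -0.02   2.006] F [ 0.3 -0.3  0.5] T [-0.08 -0.01 -0.01] op 0.0549 q [-0.79  0.58  1.69 -0.02  0.9  -1.21]
```

```bash
python3 -m creep '[0.6,-0.002,-0.0045,-0.015,-0.008, 0.6,0,0,-0.01,0, 0.6,0,0,-0.005,0, 0.6,0,0,0,0]'; python3 -c "
from h import *
s=st()"
```

```text
time: 44.22
tool_pos: [0.422, -0.3316, 0.0426]
tool_rot: [-3.116, -0.018, 1.998]
contact_force: [-0.6, 0.4, 0.5]
opening: 0.0553
t 44.23 pos [ 0.422  -0.3316  0.0426] rot [-3.116 -0.018  1.998] F [-0.6  0.4  0.5] T [-0.11  0.02  0.01] op 0.0553 q [-0.8   0.63  1.71 -0.02  0.83 -1.21]
```

```bash
python3 -m creep '[0,-0.0005,0,-0.001,0, 0,0,0,0,0, 0,0,0,0,0, 0,0,0,0,0, 0,0,0,0,0]' 25; python3 -m creep '[0,0,0,0,0, 0,0,0,0,0]' 45; python3 -c "
from h import *
s=st()"
```

```text
time: 44.85
tool_pos: [0.4221, -0.3319, 0.0425]
tool_rot: [-3.117, -0.016, 1.998]
contact_force: [0.5, 0.3, 0.4]
opening: 0.0241
time: 45.1
tool_pos: [0.4221, -0.3319, 0.0425]
tool_rot: [-3.117, -0.016, 1.998]
contact_force: [-0.5, -0.2, -0.5]
opening: 0.0237
t 45.1 pos [ 0.4221 -0.3319  0.0425] rot [-3.117 -0.016  1.998] F [-0.5 -0.2 -0.5] T [ 0.01 -0.11 -0.03] op 0.0237 q [-0.8   0.63  1.71 -0.02  0.83 -1.21]
```

```bash
python3 -m creep '[0,0,0,0.01,0, 0,0,0,0.02,0, 0,0,0,0.03,0, 0,0,0,0.03,0, 0,0,0,0.03,0, 0,0.02,0.011,0.01,0, 0,0.03,0.018,0,0, 0,0.03,0.018,0,0, 0,0.02,0.01,0,0, 0,0.01,0.005,0,0, 0,0,0,0,0, 0,0,0,0,0]'; python3 -c "
from h import *
s=st()"
```

```text
time: 46.6
tool_pos: [0.5304, -0.2666, 0.1788]
tool_rot: [-3.112, -0.022, 1.996]
contact_force: [0.0, -0.6, -3.8]
opening: 0.0242
t 46.6 pos [ 0.5304 -0.2666  0.1788] rot [-3.112 -0.022  1.996] F [ 0.  -0.6 -3.8] T [-0.07 -0.03 -0.01] op 0.0242 q [-0.59  0.55  1.4  -0.01  1.23 -1.01]
```

```bash
python3 -m creep '[0,0.01,0.003,-0.005,0, 0,0.008,0.002,-0.01,0, 0,0.001,0,-0.01,0, 0,0,0,0,0, 0,0,0,0,0]'; python3 -c "
from h import *
s=st()"
```

```text
time: 47.22
tool_pos: [0.5491, -0.2623, 0.1511]
tool_rot: [-3.111, -0.024, 1.994]
contact_force: [0.4, -0.2, -3.2]
opening: 0.0237
t 47.23 pos [ 0.5491 -0.2623  0.1511] rot [-3.111 -0.024  1.994] F [ 0.4 -0.2 -3.2] T [-0.11  0.    0.05] op 0.0237 q [-0.57  0.6   1.39 -0.01  1.19 -0.98]
```

```bash
python3 -m creep '[0,0.0005,0.001,-0.01,0.001, 0,0,0,0,0]'; python3 - <<'E'
from m import *
s=st(); c=cam("wrist"); crop(c,"w16",0,0,512,384,1.5)
c=cam("side"); crop(c,"s16",180,170,350,298,4.5)
E
```

```text
time: 47.48
tool_pos: [0.5495, -0.2613, 0.1406]
tool_rot: [-3.111, -0.023, 1.994]
contact_force: [0.4, -0.1, -2.6]
opening: 0.0241
t 47.48 pos [ 0.5495 -0.2613  0.1406] rot [-3.111 -0.023  1.994] F [ 0.4 -0.1 -2.6] T [-0.15  0.02 -0.01] op 0.0241 q [-0.56  0.61  1.4  -0.01  1.17 -0.98]
```

View pics/w16.png

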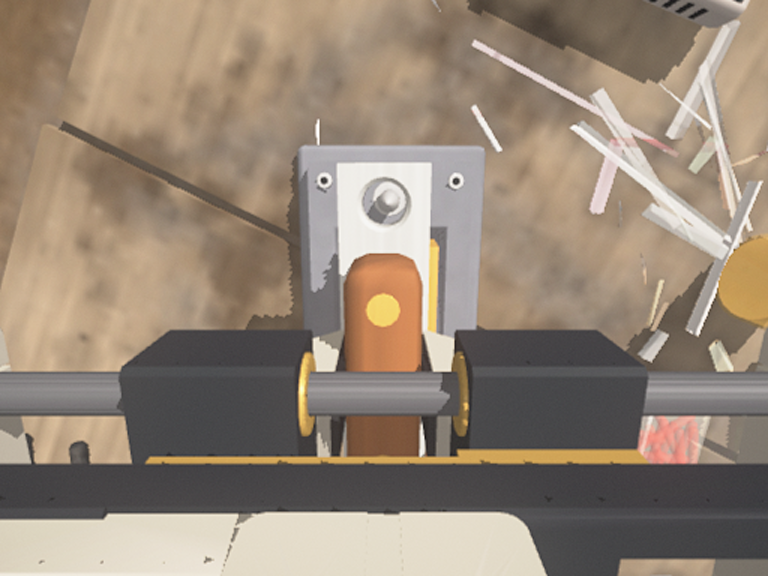

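View pics/s16.png

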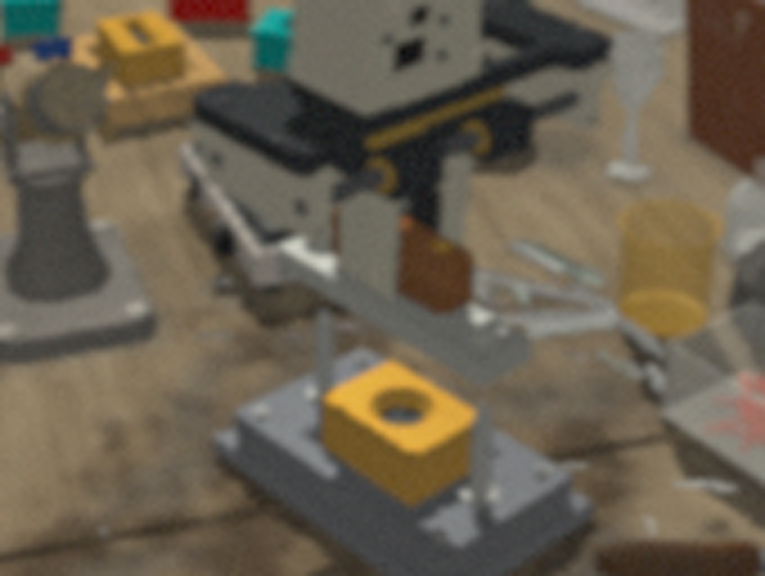

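```bash
python3 - <<'E'
from m import *
c=cam("wrist"); s=st(); im=c["image"]
crop(c,"w17",220,95,300,155,9)
a=np.radians(24); u=np.array([np.cos(a),np.sin(a)]); v=np.array([-u[1],u[0]]); C=np.array([.549,-.2605])
zu=s["tool_pos"][2]-.0425
for n,q,z in [('bore',(386,201),zu+.012),('tip',(388,199),.076),('plateL',(338,163),zu+.012),('plateR',(432,163),zu+.012),('bedL',(301,147),.025),('bedR',(485,147),.025),('scrL',(324,180),.025),('scrR',(456,181),.025)]:
    P=onz(c,np.array(q)/1.5,z)[:2]; print(n,((P-C)@u).round(4),((P-C)@v).round(4))
E
```

```text
t 47.62 pos [ 0.5501 -0.2617  0.1418] rot [-3.112 -0.021  1.994] F [ 0.6 -0.2 -3.8] T [-0.09 -0.02 -0.02] op 0.0237 q [-0.56  0.61  1.4  -0.01  1.17 -0.98]
bore 0.0004 0.0548
tip 0.0005 0.0539
plateL -0.0161 0.0675
plateR 0.016 0.0676
bedL -0.0457 0.0779
bedR 0.0491 0.0782
scrL -0.0341 0.0613
scrR 0.035 0.0611
```

View pics/w17.png

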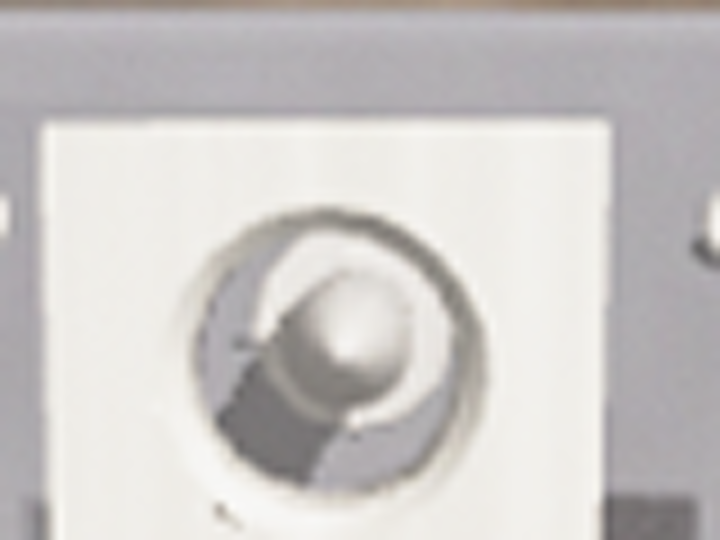

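```bash
python3 -m creep '[0,-0.0005,0.0003,-0.012,0, 0,0,0,-0.008,0, 0,0,0,-0.005,0, 0,0,0,0,0]'; python3 -c "
from h import *
s=st()"
```

```text
time: 48.12
tool_pos: [0.5494, -0.2614, 0.1149]
tool_rot: [-3.112, -0.022, 1.994]
contact_force: [0.3, 1.1, -3.4]
opening: 0.0238
t 48.12 pos [ 0.5494 -0.2614  0.1149] rot [-3.112 -0.022  1.994] F [ 0.3  1.1 -3.4] T [-0.12 -0.04 -0.01] op 0.0238 q [-0.56  0.64  1.43 -0.01  1.11 -0.98]
```

Underside is now just over the noses with no side force; continue.

```bash
python3 -m creep '[0,0,0,-0.008,0, 0,0,0,-0.007,0, 0,0,0,-0.006,0, 0,0,0,0,0]'; python3 -c "
from h import *
s=st()"
```

```text
time: 48.62
tool_pos: [0.5495, -0.2614, 0.0925]
tool_rot: [-3.112, -0.021, 1.994]
contact_force: [0.5, 0.8, -3.7]
opening: 0.0236
t 48.62 pos [ 0.5495 -0.2614  0.0925] rot [-3.112 -0.021  1.994] F [ 0.5  0.8 -3.7] T [-0.1   0.   -0.02] op 0.0236 q [-0.56  0.67  1.45 -0.01  1.06 -0.98]
```

```bash
python3 -m creep '[0,0,0,-0.003,0, 0,0,0,-0.002,0, 0,0,0,0,0]'; python3 -c "
from h import *
s=st()"
```

```text
time: 49.0
tool_pos: [0.5498, -0.2616, 0.0889]
tool_rot: [-3.113, -0.02, 1.994]
contact_force: [-0.2, 0.3, -3.7]
opening: 0.0235
t 49.0 pos [ 0.5498 -0.2616  0.0889] rot [-3.113 -0.02   1.994] F [-0.2  0.3 -3.7] T [-0.07 -0.03  0.04] op 0.0235 q [-0.56  0.67  1.45 -0.01  1.05 -0.98]
```

Expected rest is z 0.0885; a little more, then open, rise and look.

```bash
python3 -m creep '[0,0,0,-0.002,0, 0,0,0,0,0, 0.35,0,0,0,0, 0.45,0,0,0,0, 0.5,0,0,0,0, 0.5,0,0,0,0]'; python3 -c "
from h import *
s=st()"; python3 -m creep '[0.7,0,0,0.02,0, 0.8,0,0,0.04,0, 1,0,0,0.05,0, 1,0,0,0.02,0, 1,0,0,0,0]'; python3 - <<'E'
from m import *
s=st(); c=cam("wrist"); crop(c,"w18",0,0,512,384,1.5)
c=cam("side"); crop(c,"s18",180,170,350,298,4.5)
E
```

```text
time: 49.75
tool_pos: [0.5509, -0.2623, 0.0892]
tool_rot: [-3.115, -0.017, 1.995]
contact_force: [0.4, 0.5, -0.1]
opening: 0.0457
t 49.75 pos [ 0.5509 -0.2623  0.0892] rot [-3.115 -0.017  1.995] F [ 0.4  0.5 -0.1] T [-0.08  0.02 -0.01] op 0.0457 q [-0.56  0.67  1.45 -0.02  1.05 -0.98]
time: 50.38
tool_pos: [0.5501, -0.2618, 0.222]
tool_rot: [-3.114, -0.018, 1.994]
contact_force: [-0.0, 0.5, -0.3]
opening: 0.0901
t 50.38 pos [ 0.5501 -0.2618  0.222 ] rot [-3.114 -0.018  1.994] F [-0.   0.5 -0.3] T [-0.11  0.    0.  ] op 0.0901 q [-0.56  0.54  1.29 -0.01  1.34 -0.98]
```

View pics/w18.png

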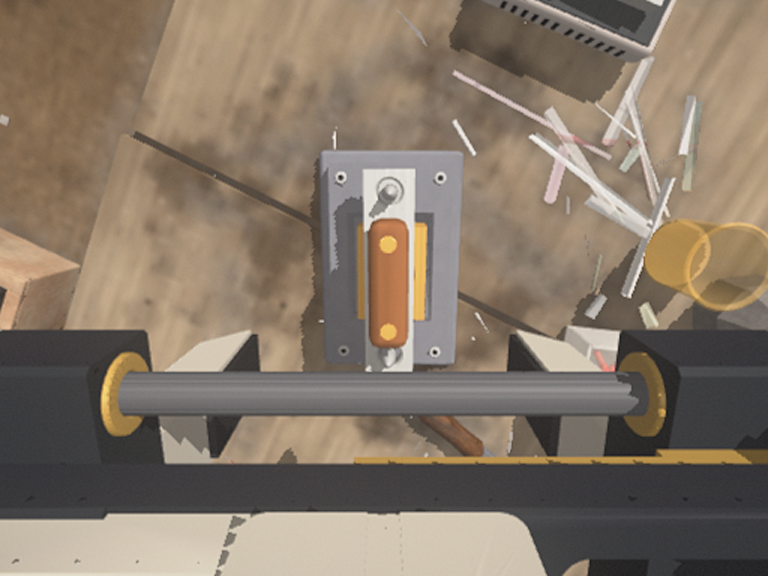

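View pics/s18.png

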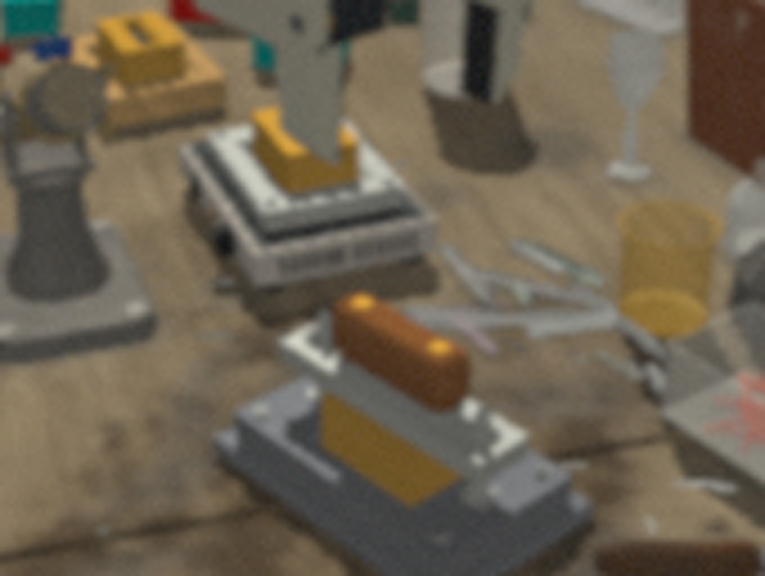

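```bash
python3 -m creep '[1,-0.01,-0.02,0.02,0, 1,-0.02,-0.04,0.02,0, 1,-0.03,-0.05,0.01,0, 1,-0.03,-0.05,0,0, 1,-0.03,-0.04,0,0, 1,-0.02,-0.02,0,0, 1,0,0,0,0, 1,0,0,0,0]'; python3 - <<'E'
from m import *
s=st(); c=cam("top"); crop(c,"t19",150,110,420,290,2.9)
for px in mask_rects(c,(12,110,110),(28,255,255),0):
    print(px.mean(0).round(),[ (z,)+rect(c,px,z) for z in (.043,.065,.062)])
print('grip')
for px in mask_rects(c,(5,120,60),(14,255,200),0): print(px.mean(0).round(),rect(c,px,.09))
c=cam("side"); crop(c,"s19",130,120,390,315,3)
E
```

```text
time: 51.48
tool_pos: [0.4023, -0.4836, 0.2556]
tool_rot: [-3.105, -0.045, 1.997]
contact_force: [0.1, 0.6, 0.3]
opening: 0.0918
t 51.48 pos [ 0.4023 -0.4836  0.2556] rot [-3.105 -0.045  1.997] F [0.1 0.6 0.3] T [-0.05 -0.01  0.01] op 0.0918 q [-0.99  0.57  1.15 -0.03  1.47 -1.41]
[201. 217.] [(0.043, array([526.8, 232.3]), array([52. , 76.4]), np.float32(7.9)), (0.065, array([524.4, 229.4]), array([51.2, 75.3]), np.float32(7.9)), (0.062, array([524.7, 229.8]), array([51.4, 75.4]), np.float32(7.9))]
[363. 207.] [(0.043, array([ 552.8, -266.5]), array([45.3, 81.2]), np.float32(24.0)), (0.065, array([ 549.9, -261.9]), array([44.6, 79.9]), np.float32(24.0)), (0.062, array([ 550.3, -262.5]), array([44.7, 80.1]), np.float32(24.0))]
[275. 198.] [(0.043, array([583.9,   5.9]), array([46.6, 63.6]), np.float32(4.6)), (0.065, array([580.6,   6.4]), array([45.9, 62.6]), np.float32(4.6)), (0.062, array([581. ,   6.3]), array([46. , 62.8]), np.float32(4.6))]
[ 53. 185.] [(0.043, array([630.5, 694.5]), array([46.3, 80.5]), np.float32(-14.6)), (0.065, array([626.5, 684.8]), array([45.6, 79.3]), np.float32(-14.6)), (0.062, array([627. , 686.1]), array([45.7, 79.5]), np.float32(-14.6))]
[328. 151.] [(0.043, array([ 731.4, -166.4]), array([40.6, 58. ]), np.float32(18.1)), (0.065, array([ 725.9, -163.4]), array([40. , 57.1]), np.float32(18.1)), (0.062, array([ 726.6, -163.8]), array([40.1, 57.3]), np.float32(18.1))]
grip
[364. 207.] (array([ 546.5, -258.4]), array([19.7, 75.8]), np.float32(24.3))
[279. 102.] (array([879.7, -13.5]), array([ 88. , 141.3]), np.float32(-6.6))
[336.  83.] (array([ 940.2, -185.5]), array([ 58.8, 129.2]), np.float32(8.0))
```

View pics/t19.png

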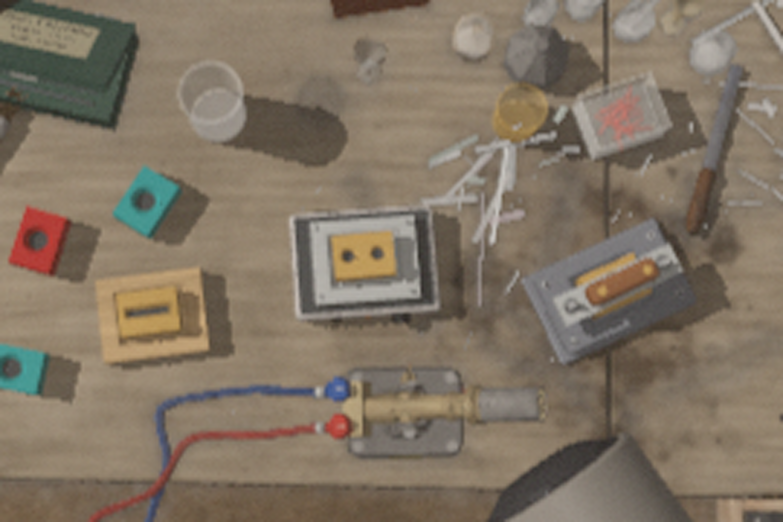

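View pics/s19.png

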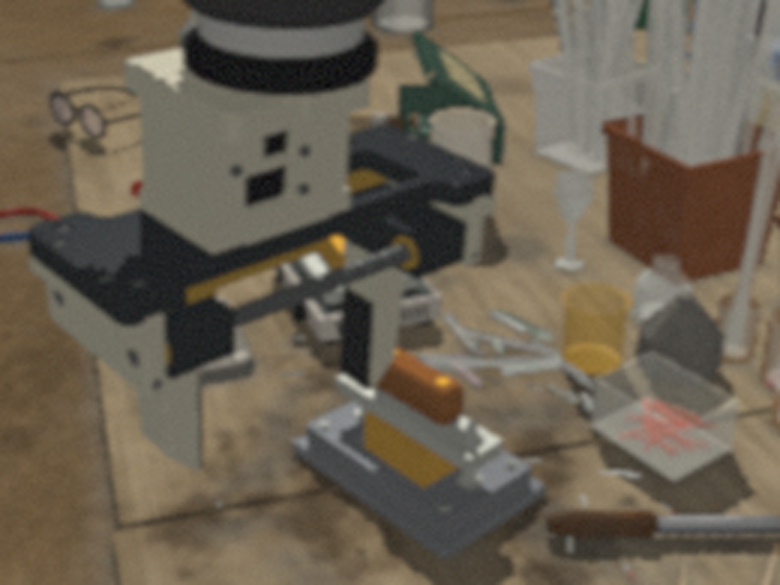

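```bash
python3 -c "
from cell import workorder
print(workorder.hand_in())"
```

```text
the job is handed in; nothing more can be done
None
```

The die change is done and handed in at about 51.5 s of the 147 s allowed; no verdict was reported.

**What I did:** I lifted the press top off and set it on the bench, and parked the bar die on the bench. Then the round die went into the press, the twin die onto the warming plate and the bar die into the storage block. Last, I put the press top back on its guide pins.

**Final checks from the top and wrist pictures:**
- **Dies:** each one is in its pocket with the cavity up. All three were released at the tool height expected for the pocket floor, within about 1 mm, and within about 1° of the yaw I measured for each pocket.
- **Press top:** it is on both pins and lies flat on the round die. Its release height was 0.089 m against an expected 0.0885 m, and the grip sits within about 1 mm of where it started.
- **Beaker and jar:** both look to be where they were at the start. I judged this by eye; only the jar was also measured, and it agreed to a pixel.
- **Forces:** the readings I took stayed within about 5 N.

**What disagreed:**
- The tool tilt drifted by up to about 2.7° during the moves, but no die or top looked tilted afterwards.
- The force sensor showed no clear contact when parts touched down, so I judged seating by height and pictures.
- The last side view was partly blocked by the gripper, so it confirms only the press and the jar.

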